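Check the workshop's spring scale

ROBOT

A 7-joint arm with a two-finger parallel gripper is mounted at the origin on the work surface. World frame = base frame: x ahead of the robot, y to its left, z up, the work surface at z = 0. Lengths are in m, angles in rad, forces in N, time in s.
With the tool pointing down it reaches from about 0.425 to 0.925 m from the base axis. Payload 6.8 kg.
Tool frame: the origin (TCP) lies at the very end of the fingers, on their centre line; the grasp point (between the pads) lies 19 mm behind it (manip.grip_point_offset is the distance from the TCP to the grasp point, in m); z points along the fingers, x is the direction in which the jaws open and shut, and the axes are right-handed (so a half turn about z gives the same grasp; the last joint's range is limited). The gripper opens to 85 mm and grips with 20 to 120 N. Pads are 22 mm wide; open, the fingers measure 114 mm over their backs; the gripper's body (76 mm by 85 mm) begins 54 mm behind the grasp point. The pads swing forward as they close: fully open they stand 13 mm farther back than shut.
Start: joints at [1.013, 0.477, 0.022, 1.555, -0.011, 1.109, -0.083], TCP at [0.293, -0.608, 0.199] pointing down, gripper open.
Joint ranges: [-2.96, 2.96], [-0.34, 2.1], [-1.41, 1.46], [0.24, 2.44], [-1.37, 4.51], [0.17, 1.92], [-2.96, 2.96]. Speed limits (rad/s): [2.39, 2.39, 3.14, 3.14, 3.14, 3.14, 3.14].

INTERFACE

Orientations are given as a unit quaternion [w, x, y, z].
In Python, from rig import status, eyes, manip gives the robot as it stands.
- The arm moves only by the shell command python3 -m crank 'ROWS' [FORCE]. ROWS is a JSON object of lists of equal length, an entry for each row: "translation": the shift along the tool's x, y, z in mm, a list of three; "twist": the turn, a rotation vector about the tool's x, y, z in degrees, a list of three; "jaw": the finger opening in mm, from 0 to 85.4. In form: {"translation": [[dx, dy, dz], ...], "twist": [[wx, wy, wz], ...], "jaw": [jaw, ...]}. A call has 1 to 20 rows; each row shifts and turns the commanded pose from where the row before left it, along the tool's axes as they then stand; what a row does not reach is not made up. A row lasts 1/8 s, in which the tool goes at most 62.5 mm and 10.7 degrees, less where a joint would pass 70% of its speed; a pose out of reach is approached as far as the arm can. A call with a gripper value outside its range is refused whole. The fingers move at their own pace and stop on an object; FORCE is the grip in N (left out, the last holds). Time passes only in rows, so rows that do not move let the fingers close. It gives the time, the measured TCP pose, the force and the opening at its end, in the units of the state.
- status.get_state(): the state, without advancing time (a new reading comes with each control period).
- eyes.camera(name): name is "scene" or "top" or "wrist"; returns the picture (400x640x3 uint8, red, green, blue); there is no depth.
- eyes.calibration(name): a dict with "fx", "fy", "cx", "cy" (pixels), "distortion" ([k1, k2, p1, p2, k3] as OpenCV has them; the pictures are not rectified), "eye" and "rotation" of the camera in the world. Camera axes: x right, y down, z forward; pixel columns grow to the right and rows downward; lengths in m; the calibration is good to about 2 mm. A picture is of the moment at which its call begins: read the wrist's pose just before it. calibration takes no time and is no camera call; for the wrist camera it gives the pose at the moment of the call.
- manip.finish_job(): hands the job in, once; it reports no verdict.
Trained networks look in the newest picture that a camera, given by its name, has taken for a name from the list of things; names that differ only in an ending like _2 or _b are one class to them, and where a whole thing is asked for, a point or a joint stands for the part that bears it (a point fixed in the world has none). Each returns a list of dicts, best first, with "p" (0 to 1); they miss things now and then, are a little off and sometimes report something else, mostly with a low value. They report only what shows in the picture. A call takes as long as a camera call. They do not tell look-alikes from the thing itself.
- eyes.boxes_of(camera, name): "bbox" ([left, top, width, height] in pixels, round what is visible of it).
The state is a dict: "time": time; "joints": joint angles; "qd": joint speeds; "joint_torque": joint torques, N m; "tcp_pos": TCP position; "eef_rot": TCP orientation; "wrist_force": force on the tool from outside, world axes, zero at the start; "ft_torque": the same for the moment, N m; "opening": finger opening in m.
Only numpy, scipy, OpenCV 4.12 (cv2) and the standard library are available. Lean on these libraries where they do the work, as an engineer would, in place of code of your own. Each camera call takes 0.05 s, during which the arm holds its last target.

TASK

Check the spring scale: first take the brass finial off the scale pan and stand it upright on the round cork pad. With the pan empty, press the red nozzle cap of the yellow air-duster can all the way down and let it spring back up, to blow the filings off the pan. Then set the blue check weight down gently (no dropping) and upright in the middle of the pan, its foot wholly inside the red ring, and let go; keep finial and check weight from tipping over, and leave the dark iron weight alone.

Things in the scene. Friction and masses are not known exactly. Their poses are not given: they have to be found in the camera images.
- pan_top (a point): Centre of the upper face of the scale's round flat steel pan (150 mm diameter, 6 mm thick, no rim), z up. A red ring, 84 mm across, is marked on the pan around a red dot at this point. The pan stands on a green scale housing (170 x 180 mm, 65 mm high), which is fixed, but whose place and turn about the vertical differ each time. The empty pan's top is 103 mm above the table; the pan sinks straight down under load and does not tilt.
- pan (a joint): How far the pan has sunk, in m: 0 empty, at most 0.028. It is sprung and well damped: it starts to sink at about 0.5 N and sinks 2 mm more for each further newton (about 8 mm under the finial, about 15 mm under the check weight).
- nozzle_top (a point): Centre of the top of the red nozzle cap (upright cylinder, 28 mm diameter, 24 mm high), z up, 176 mm above the table when up. It sits on a yellow can (58 mm diameter, 152 mm high), clamped to the scale housing with the can's axis 170 mm from the pan's axis. A thin red straw runs from the cap towards the pan. Press straight down.
- nozzle (a joint): How far the nozzle cap is pressed, in m: 0 up, 0.008 fully down. Sprung: it moves from about 1.5 N, fully down takes about 5 N, and comes back by itself.
- finial_center (a point): Turned brass finial, loose, 90 mm high, about 0.4 kg; this point lies on its axis half-way up (45 mm above its foot), z along the axis. Foot 64 mm diameter and 10 mm high (a row of beads makes it 69 mm), waist 40 mm diameter, round belly 54 mm diameter from 36 to 62 mm above the foot, then tapering to a blunt tip 10 mm across. Best held by the belly. It stands on the pan at the start.
- pad_top (a point): Centre of the top of the fixed round cork pad, 160 mm diameter, 6 mm thick, z up; where the finial is to stand.
- check_center (a point): Blue check weight with a bright steel knob, loose, about 0.8 kg, 72 mm high; this point lies on its axis half-way up (36 mm above its foot), z along the axis. Blue body 60 mm diameter and 36 mm high, narrowing to a neck of 22 mm diameter from 40 to 50 mm, then a cylindrical knob of 34 mm diameter from 50 to 72 mm above the foot. It stands upright on the table.
- iron_center (a point): Dark iron weight of the same shape, size and mass as the check weight (point 36 mm above its foot), standing upright on the table; to be left alone.
Mind the look-alikes: they are no part of the job. Of the things like the part that bears check_center, leave any that is turquoise; of the rest the smaller one is meant.

How it is judged:
On the way, in this order (a step that is already met when the one before it is completed fails the run):
1. the finial stands upright on the cork pad and the pan is empty (horizontal distance between finial_center and pad_top below 0.055 m and angle between finial_center's own z axis and vertical below 0.1 rad and z of finial_center in the frame of pad_top between 0.038 and 0.052 m and value of joint pan below 0.002 m), for 0.2 s.
2. the nozzle cap is pressed down while the pan is empty (value of joint nozzle above 0.0065 m and value of joint pan below 0.002 m), for 0.1 s.
3. the nozzle cap is up again with the pan still empty (value of joint each of nozzle, pan below 0.002 m), for 0.1 s.
At the end, for the whole second after the job is handed in: The check weight stands upright (3.5 degrees), free and at rest on the pan, its axis within 12 mm of the pan's centre, the pan sunk 11 to 20 mm; the finial stands upright (6 degrees) on the cork pad, its axis within 55 mm of the pad's centre; the nozzle cap is up (within 2 mm) (horizontal distance between finial_center and pad_top below 0.055 m and angle between finial_center's own z axis and vertical below 0.1 rad and z of finial_center in the frame of pad_top between 0.038 and 0.052 m and horizontal distance between check_center and pan_top below 0.012 m and angle between check_center's own z axis and vertical below 0.06 rad and z of check_center in the frame of pan_top between 0.03 and 0.04 m and value of joint pan between 0.011 and 0.02 m and velocity of joint pan between -0.01 and 0.01 m/s and value of joint nozzle below 0.002 m); the robot touches nothing.
It fails at once if something is dropped or struck on the pan (pan driven down faster than 0.22 m/s) (velocity of joint pan above 0.22 m/s).
It fails at once if the check weight is dropped or flung onto the pan (faster than 0.3 m/s with its foot less than about 20 mm above the pan) (linear speed of check above 0.3 m/s and horizontal distance between check_center and pan_top below 0.06 m and z of check_center in the frame of pan_top below 0.056 m).
It fails at once if the finial is tipped over (angle between finial_center's own z axis and vertical above 0.7 rad).
It fails at once if the check weight is tipped over (angle between check_center's own z axis and vertical above 0.7 rad).
It fails at once if the dark iron weight is moved more than 25 mm or tipped (distance of iron_center from where it was at the start of the episode above 0.025 m or angle between iron_center's own z axis and vertical above 0.4 rad).
It also fails if it takes over 67 s, if anything falls off the work surface, if the arm or the gripper's body presses on something with over 40 N, if the wrist force passes 120 N, or if a joint passes its speed limit or range.

## Working session

There is one attempt and no reset: what is moved stays moved. The work goes in short steps, Python scripts to look and compute and a shell command to move; the robot and the scene stay as the last step left them, time stands still between calls to the robot, and variables do not carry over. Pictures are saved under pics/ and viewed, and the job is handed in when it is done.

```bash
ls; mkdir -p pics; cat > h.py <<'E'
import numpy as np, cv2
from rig import status, eyes, manip
def snap(cam,fn):
    c=eyes.calibration(cam); im=eyes.camera(cam)
    cv2.imwrite('pics/'+fn,cv2.cvtColor(im,cv2.COLOR_RGB2BGR)); return im,c
def ray(c,uv):
    K=np.array([[c['fx'],0,c['cx']],[0,c['fy'],c['cy']],[0,0,1]])
    p=cv2.undistortPoints(np.array([[uv]],float),K,np.array(c['distortion']))[0,0]
    R=np.array(c['rotation']); R=R if R.shape==(3,3) else None
    return np.array(c['eye']),R@np.array([p[0],p[1],1])
def at(c,uv,z):
    e,d=ray(c,uv); return e+d*(z-e[2])/d[2]
def proj(c,P):
    K=np.array([[c['fx'],0,c['cx']],[0,c['fy'],c['cy']],[0,0,1]])
    R=np.array(c['rotation']); p=R.T@(np.array(P)-c['eye'])
    return cv2.projectPoints(p.reshape(1,1,3),np.zeros(3),np.zeros(3),K,np.array(c['distortion']))[0].ravel()
E
python3 - <<'E'
from h import *
s=status.get_state();print(s['time'],s['tcp_pos'],s['eef_rot'],s['opening'],manip.grip_point_offset)
for n in ['scene','top','wrist']:
    im,c=snap(n,n+'0.png'); print(n,c)
E
```

```text
pics
0.0 [ 0.29316586 -0.6072823   0.19814044] [-3.97798521e-04  8.47007914e-01 -5.31579510e-01 -8.12515469e-04] 0.0854618008128753 0.0187
scene {'fx': 376.21460010150497, 'fy': 376.21460010150497, 'cx': 321.5029649629541, 'cy': 198.99736040838528, 'distortion': array([-0.06869403,  0.        ,  0.        ,  0.        ,  0.        ]), 'eye': array([1.25320975, 0.42639422, 0.73125601]), 'rotation': array([-0.2165329 ,  0.42968843,  0.78220764, -0.39576832])}
top {'fx': 410.46722194299207, 'fy': 410.46722194299207, 'cx': 317.07828451946415, 'cy': 201.59488418347584, 'distortion': array([-0.10704801,  0.        ,  0.        ,  0.        ,  0.        ]), 'eye': array([ 0.35920801, -0.00907372,  1.28685218]), 'rotation': array([-0.04974855,  0.71286467, -0.69690071,  0.06065011])}
wrist {'fx': 357.13011161526657, 'fy': 357.13011161526657, 'cx': 321.78801081513905, 'cy': 201.89019305915343, 'distortion': array([0.01864883, 0.        , 0.        , 0.        , 0.        ]), 'eye': array([ 0.36978991, -0.57076238,  0.37394832]), 'rotation': array([ 0.13968791,  0.8354879 , -0.52403671, -0.08850295])}
```

```bash
python3 - <<'E'
s=open('h.py').read()
s=s.replace("R=np.array(c['rotation']); R=R if R.shape==(3,3) else None","R=Q(c['rotation'])").replace("R=np.array(c['rotation']); p=","R=Q(c['rotation']); p=")
s=s.replace("def snap","from scipy.spatial.transform import Rotation as Ro\ndef Q(q): return Ro.from_quat([q[1],q[2],q[3],q[0]]).as_matrix()\ndef snap",1)
open('h.py','w').write(s)
E
```

```text
(no output)
```

View pics/top0.png

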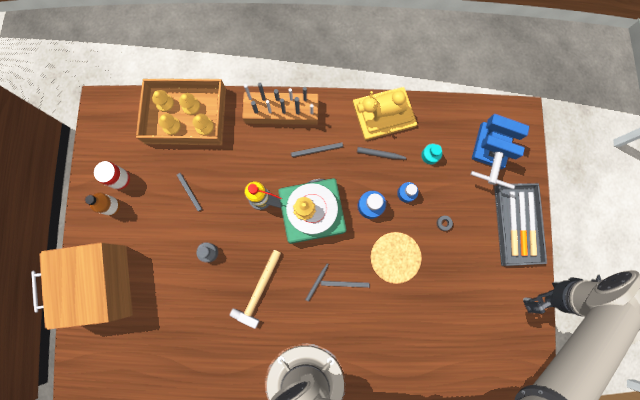

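View pics/scene0.png

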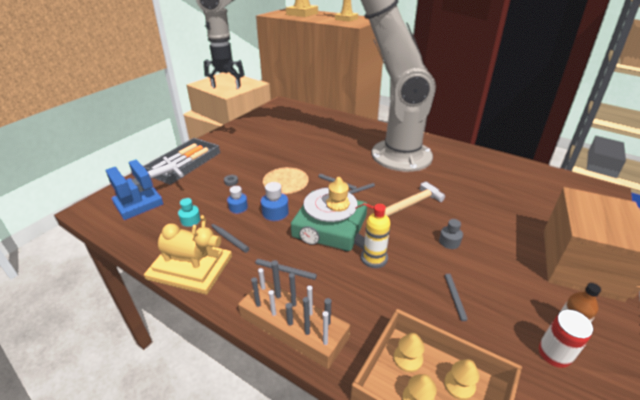

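View pics/wrist0.png

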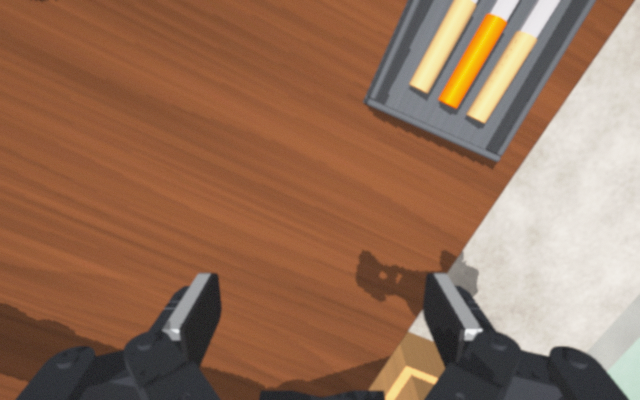

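```bash
python3 - <<'E'
from h import *
t=cv2.imread('pics/top0.png'); s=cv2.imread('pics/scene0.png')
cv2.imwrite('pics/ct.png',cv2.resize(t[140:290,235:455],None,fx=3.6,fy=3.6,interpolation=cv2.INTER_CUBIC)[:600])
cv2.imwrite('pics/cs.png',cv2.resize(s[150:290,170:400],None,fx=3.4,fy=3.4,interpolation=cv2.INTER_CUBIC))
for n in ['top','scene']:
    for k in ['pan_top','nozzle_top','finial_center','pad_top','check_center','iron_center']:
        try: print(n,k,[(np.round(b['bbox']),round(b['p'],2)) for b in eyes.boxes_of(n,k)][:5])
        except Exception as e: print(k,e)
E
```

```text
top pan_top [(array([287., 182.,  52.,  51.]), 0.61)]
top nozzle_top [(array([247., 182.,  36.,  17.]), 0.45)]
top finial_center [(array([293., 198.,  24.,  26.]), 0.69)]
top pad_top [(array([366., 231.,  57.,  53.]), 0.72)]
top check_center [(array([356., 193.,  28.,  28.]), 0.92), (array([397., 184.,  20.,  19.]), 0.76), (array([421., 143.,  20.,  20.]), 0.69)]
top iron_center [(array([199., 242.,  20.,  19.]), 0.6)]
scene pan_top [(array([302., 188.,  51.,  31.]), 0.94)]
scene nozzle_top [(array([357., 202.,  26.,  19.]), 0.7), (array([438., 219.,  22.,  33.]), 0.24)]
scene finial_center [(array([326., 176.,  27.,  33.]), 0.72)]
scene pad_top [(array([263., 170.,  44.,  28.]), 0.93)]
scene check_center [(array([224., 188.,  22.,  23.]), 0.96), (array([178., 197.,  21.,  30.]), 0.96), (array([262., 183.,  28.,  40.]), 0.92)]
scene iron_center [(array([437., 220.,  23.,  29.]), 0.9)]
```

View pics/ct.png

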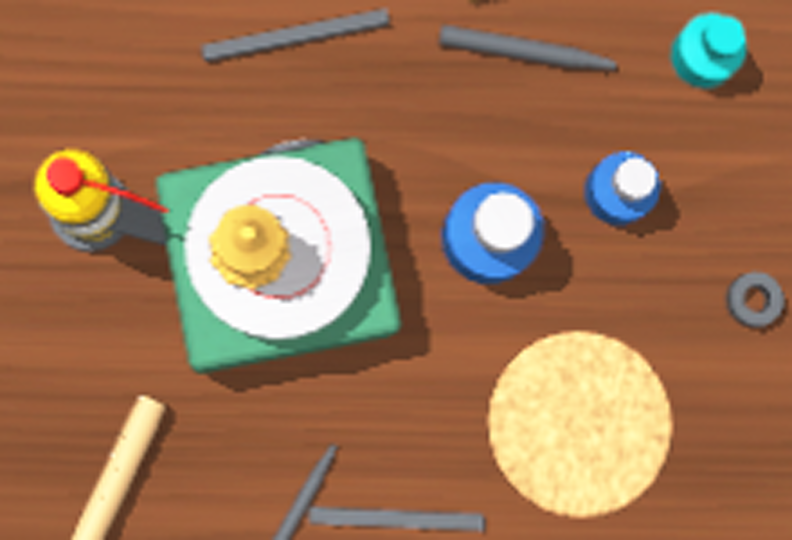

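View pics/cs.png

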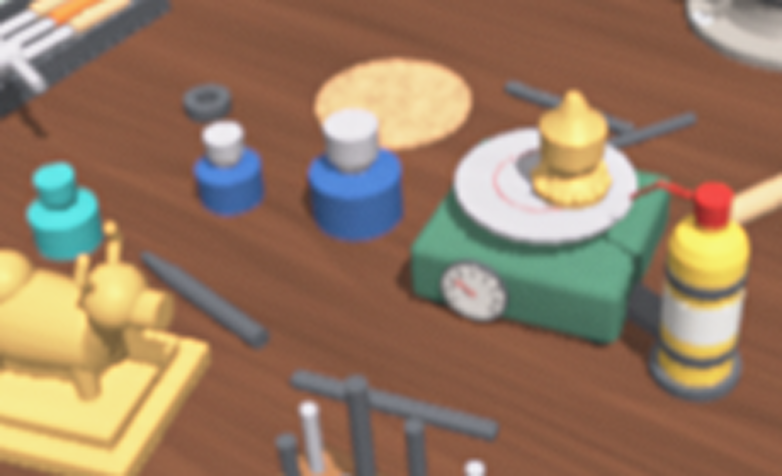

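```bash
python3 - <<'E'
from h import *
c=eyes.calibration('top'); d=eyes.calibration('scene')
for n,uv,z in [('knob',(411.4,189.4),.072),('body',(408.3,192.2),.036),('tip',(304.2,205.3),.185),('pan',(312.2,208.6),.095),('noz',(253.3,188.9),.176),('pad',(396.1,257.8),.006),('bigknob',(375,201.5),.11),('bigbody',(372,204.5),.055)]:
    print(n,at(c,uv,z))
# scene crop 3.4, off (170,150)
for n,uv,z in [('knob',(223,133),.072),('tip',(573,95),.185),('pan',(546,186),.095),('noz',(713,190),.176),('pad',(393,103),.006),('bigknob',(351,122),.11)]:
    print(n,at(d,(170+uv[0]/3.4,150+uv[1]/3.4),z))
from math import *
R=Q(status.get_state()['eef_rot']);print(R.round(3))
E
```

```text
knob [ 0.59526466 -0.31176238  0.072     ]
body [ 0.593095   -0.31075039  0.036     ]
tip [0.52201566 0.01046217 0.185     ]
pan [ 0.52609789 -0.01163667  0.095     ]
noz [0.56560844 0.15196368 0.176     ]
pad [ 0.38962827 -0.27712505  0.006     ]
bigknob [ 0.54919321 -0.19417453  0.11      ]
bigbody [ 0.54859123 -0.19361553  0.055     ]
knob [ 0.59676593 -0.30596426  0.072     ]
tip [0.52424557 0.01501806 0.185     ]
pan [ 0.53388484 -0.00239778  0.095     ]
noz [0.5655574  0.15557463 0.176     ]
pad [ 0.39712977 -0.26827508  0.006     ]
bigknob [ 0.56298871 -0.18146894  0.11      ]
[[ 0.435 -0.901  0.   ]
 [-0.901 -0.435 -0.   ]
 [ 0.    -0.    -1.   ]]
```

Candidates for the check weight in the top view: big blue (372,205), small blue (408,192) and turquoise (433,153). The small blue one fits, being not turquoise and the smaller of the other two. The enlarged crops confirm this: big blue is about 1.5 times its size.

```bash
python3 -m crank '{"translation":[[-38,-34,-12],[-38,-34,-12],[-38,-34,-12],[-38,-34,-12],[-38,-34,-12],[-38,-34,-12],[-38,-34,-12],[-38,-34,-12],[-38,-34,-6],[-38,-34,0],[-38,-34,0],[-38,-34,0],[0,0,0],[0,0,0]],"twist":[[0,0,0],[0,0,0],[0,0,0],[0,0,0],[0,0,0],[0,0,0],[0,0,0],[0,0,0],[0,0,0],[0,0,0],[0,0,0],[0,0,0],[0,0,0],[0,0,0]],"jaw":[85,85,85,85,85,85,85,85,85,85,85,85,85,85]}' 40
python3 - <<'E'
from h import *
im,c=snap('wrist','w1.png')
for k in ['pan_top','finial_center','nozzle_top']: print(k,[(np.round(b['bbox']),round(b['p'],2)) for b in eyes.boxes_of('wrist',k)])
for n,P in [('tip',(.523,.012,.185)),('noz',(.5656,.153,.176)),('pan',(.53,-.007,.095))]: print(n,proj(c,P))
E
```

```text
time: 2.5
tcp_pos: [0.4625, -0.0205, 0.3011]
eef_rot: [0.0, 0.847, -0.532, 0.0]
wrist_force: [-0.2, -0.7, 0.3]
opening: 0.0851
pan_top [(array([265.,  24., 148., 147.]), 0.94)]
finial_center [(array([278.,  59.,  71.,  74.]), 0.67), (array([264.,  22., 151., 148.]), 0.34)]
nozzle_top [(array([215.,   0.,  47.,  36.]), 0.55)]
tip [317.78448543 100.30224206]
noz [164.81246692 -47.06152964]
pan [338.32134966  97.18557809]
```

View pics/w1.png

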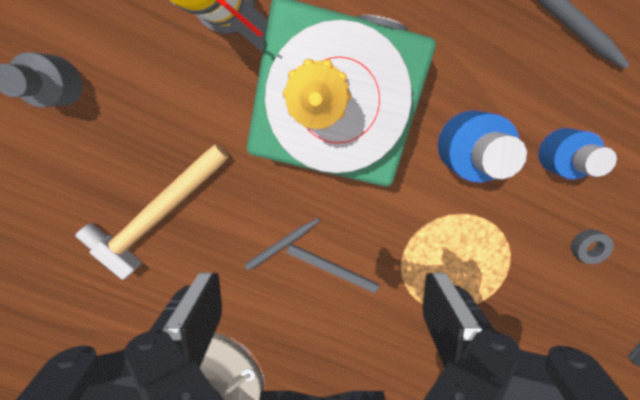

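```bash
python3 - <<'E'
from h import *
c=eyes.calibration('wrist')
for n,uv,z in [('tip',(315.5,99.5),.185),('pan',(338.3,97.2),.095),('ring',(340,99),.095),('pad',(456,261.5),.006),('knob',(599,161.5),.072)]:
    print(n,at(c,uv,z))
s=status.get_state(); print(s['tcp_pos'])
E
```

```text
tip [0.52280331 0.01309701 0.185     ]
pan [ 0.52997743 -0.0077616   0.095     ]
ring [ 0.52914798 -0.01012754  0.095     ]
pad [ 0.39440975 -0.27374736  0.006     ]
knob [ 0.59410813 -0.30939706  0.072     ]
[ 0.46243842 -0.02115902  0.30108857]
```

```bash
python3 -m crank '{"translation":[[-1,-23,0],[-1,-23,0],[-2,-23,0],[0,0,40],[0,0,40],[0,0,40],[0,0,30],[0,0,20],[0,0,8],[0,0,0],[0,0,0]],"twist":[[0,0,0],[0,0,0],[0,0,0],[0,0,0],[0,0,0],[0,0,0],[0,0,0],[0,0,0],[0,0,0],[0,0,0],[0,0,0]],"jaw":[85,85,85,85,85,85,85,85,85,85,85]}' 30
python3 - <<'E'
from h import *
im,c=snap('wrist','w2.png')
im,c=snap('scene','s2.png')
cv2.imwrite('pics/s2c.png',cv2.resize(im[130:270,250:420,::-1],None,fx=4,fy=4,interpolation=cv2.INTER_CUBIC))
E
```

```text
time: 4.08
tcp_pos: [0.5238, 0.0137, 0.1241]
eef_rot: [-0.0, 0.847, -0.532, 0.001]
wrist_force: [-0.1, 1.0, 0.3]
opening: 0.0848
```

View pics/w2.png

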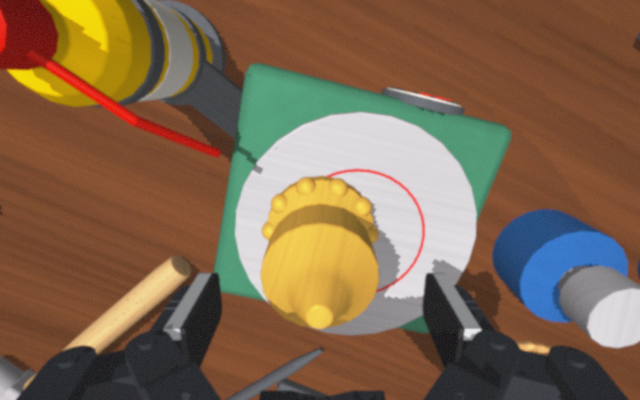

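View pics/s2c.png

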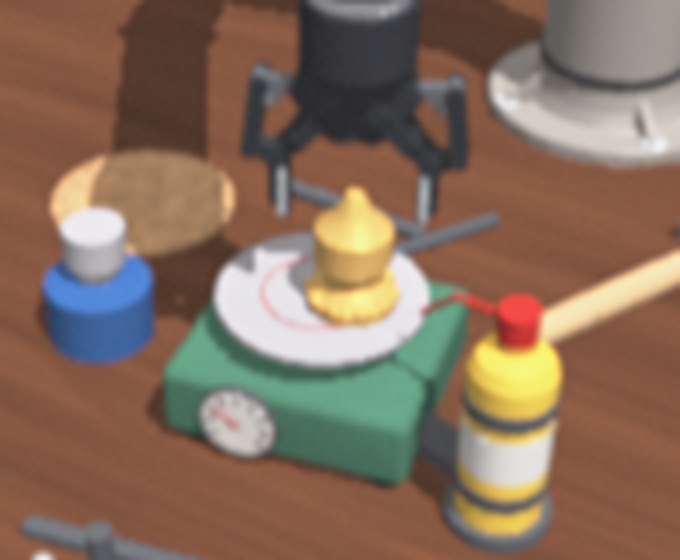

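```bash
python3 - <<'E'
from h import *
c=eyes.calibration('scene');w=eyes.calibration('wrist')
for P in [(.5238,.0137,.124),(.523,.013,.185),(.523,.013,.095)]:
    u=proj(c,P); print(u,(u-[250,130])*4,proj(w,P))
print(w)
E
```

```text
[337.63597276 196.32737957] [350.54389103 265.30951828] [321.67684771 244.04752882]
[338.1108061  177.50128943] [352.4432244  190.00515772] [322.51973616 316.33987514]
[337.31581147 204.50021092] [349.26324587 298.00084368] [322.10244046 225.14635167]
{'fx': 357.13011161526657, 'fy': 357.13011161526657, 'cx': 321.78801081513905, 'cy': 201.89019305915343, 'distortion': array([0.01864883, 0.        , 0.        , 0.        , 0.        ]), 'eye': array([0.59988626, 0.0505613 , 0.29988618]), 'rotation': array([ 0.13962129,  0.83543469, -0.52437795, -0.08707785])}
```

```bash
python3 - <<'E'
from h import *
s=status.get_state(); R=Q(s['eef_rot']); t=np.array(s['tcp_pos'])
c=eyes.calibration('scene');w=eyes.calibration('wrist')
for x in (-.0427,.0427):
  for y in (-.011,.011):
    for z in (0,-.013,-.03):
      P=t+R@[x,y,z]; print(x,y,z,proj(w,P).round(),((proj(c,P)-[250,130])*4).round())
E
python3 - <<'E'
import cv2
im=cv2.imread('pics/w2.png'); cv2.imwrite('pics/w2c.png',cv2.resize(im[240:400,120:520],None,fx=2,fy=2,interpolation=cv2.INTER_CUBIC))
E
```

```text
-0.0427 -0.011 0 [241. 225.] [412. 279.]
-0.0427 -0.011 -0.013 [236. 236.] [413. 263.]
-0.0427 -0.011 -0.03 [227. 251.] [414. 243.]
-0.0427 0.011 0 [244. 262.] [414. 260.]
-0.0427 0.011 -0.013 [239. 274.] [415. 245.]
-0.0427 0.011 -0.03 [231. 293.] [416. 224.]
0.0427 -0.011 0 [402. 225.] [287. 270.]
0.0427 -0.011 -0.013 [407. 236.] [287. 255.]
0.0427 -0.011 -0.03 [416. 251.] [287. 234.]
0.0427 0.011 0 [399. 262.] [291. 252.]
0.0427 0.011 -0.013 [404. 275.] [291. 237.]
0.0427 0.011 -0.03 [412. 293.] [291. 216.]
```

View pics/w2c.png

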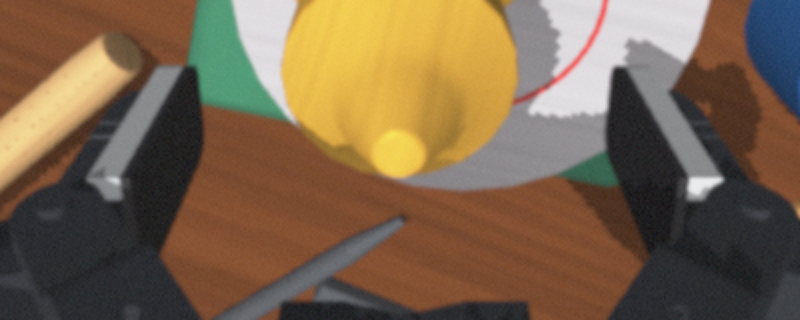

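```bash
python3 - <<'E'
import cv2
from h import *
im=cv2.imread('pics/s2.png'); cv2.imwrite('pics/s2d.png',cv2.resize(im[130:200,290:380],None,fx=8,fy=8,interpolation=cv2.INTER_CUBIC))
c=eyes.calibration('scene');w=eyes.calibration('wrist')
s=status.get_state(); R=Q(s['eef_rot']); t=np.array(s['tcp_pos'])
for a,b in [((221,273),(427,215)),((426,273),(282,212))]:
    o1,d1=ray(w,a);o2,d2=ray(c,(250+b[0]/4,130+b[1]/4))
    k=np.linalg.lstsq(np.c_[d1,-d2],o2-o1,rcond=None)[0]
    p=o1+d1*k[0];q=o2+d2*k[1];print(p,q,R.T@((p+q)/2-t))
E
```

```text
[0.51317672 0.0550088  0.16890432] [0.50693225 0.06113412 0.17324612] [-0.04584114 -0.00702911 -0.04709016]
[ 0.54992609 -0.02198574  0.16830394] [ 0.55074561 -0.02481853  0.16955462] [ 0.04504049 -0.00789821 -0.04487313]
```

View pics/s2d.png

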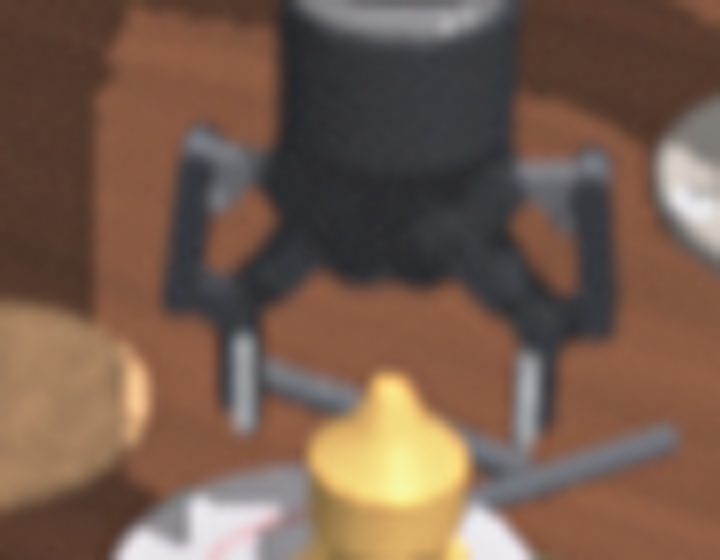

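```bash
python3 - <<'E'
from h import *
c=eyes.calibration('scene')
s=status.get_state(); R=Q(s['eef_rot']); t=np.array(s['tcp_pos'])
for z in (0,-.03,-.045,-.073,-.1,-.115,-.15,-.2,-.25):
    print(z,((proj(c,t+R@[0,0,z])-[290,130])*8).round())
print(s['joints'],s['time'])
E
```

```text
0 [381. 531.]
-0.03 [383. 459.]
-0.045 [385. 422.]
-0.073 [387. 351.]
-0.1 [389. 281.]
-0.115 [390. 240.]
-0.15 [393. 144.]
-0.2 [397.  -1.]
-0.25 [ 402. -155.]
[ 0.21156352  0.35316518 -0.43202083  1.96598727  0.19273793  0.86018146
 -1.44434946] 4.175
```

```bash
python3 -m crank '{"translation":[[0,0,6],[0,0,6],[0,0,6],[0,0,0]],"twist":[[0,0,0],[0,0,0],[0,0,0],[0,0,0]],"jaw":[85,85,85,85]}' 30
python3 - <<'E'
from h import *
print(status.get_state()['wrist_force'])
im,c=snap('wrist','w3.png')
im,c=snap('scene','s3.png')
cv2.imwrite('pics/s3c.png',cv2.resize(im[130:270,250:420,::-1],None,fx=4,fy=4,interpolation=cv2.INTER_CUBIC))
E
```

```text
time: 4.68
tcp_pos: [0.5225, 0.0137, 0.1044]
eef_rot: [0.0, 0.847, -0.532, -0.001]
wrist_force: [0.3, -0.6, -0.3]
opening: 0.0848
[ 0.28029151 -0.57136055 -0.28197026]
```

View pics/w3.png

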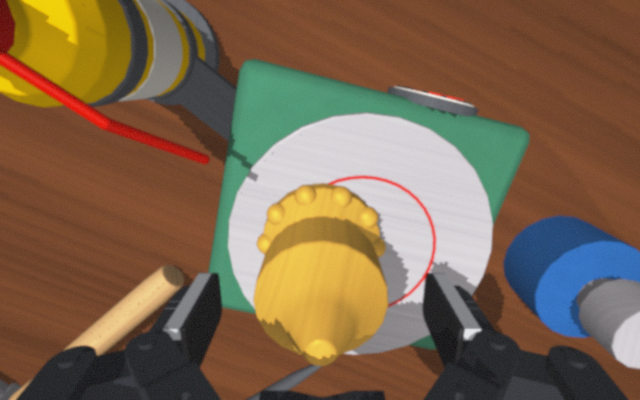

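View pics/s3c.png

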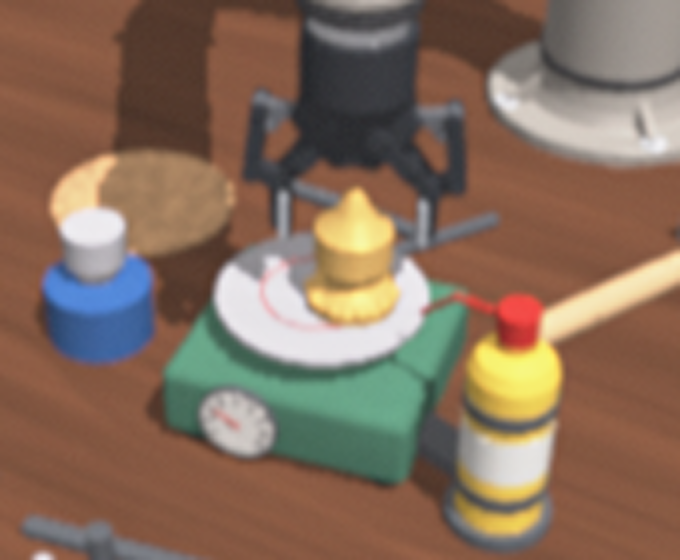

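```bash
python3 -m crank '{"translation":[[0,0,5],[0,0,5],[0,0,0],[0,0,0],[0,0,0],[0,0,0]],"twist":[[0,0,0],[0,0,0],[0,0,0],[0,0,0],[0,0,0],[0,0,0]],"jaw":[80,70,62,62,62,62]}' 30
python3 - <<'E'
from h import *
print(status.get_state()['wrist_force'])
im,c=snap('wrist','w4.png')
im,c=snap('scene','s4.png')
cv2.imwrite('pics/s4c.png',cv2.resize(im[130:270,250:420,::-1],None,fx=4,fy=4,interpolation=cv2.INTER_CUBIC))
E
```

```text
time: 5.52
tcp_pos: [0.5232, 0.0138, 0.0952]
eef_rot: [-0.0, 0.847, -0.532, 0.0]
wrist_force: [0.7, 0.6, 0.1]
opening: 0.062
[0.67831935 0.61165564 0.05901706]
```

View pics/w4.png

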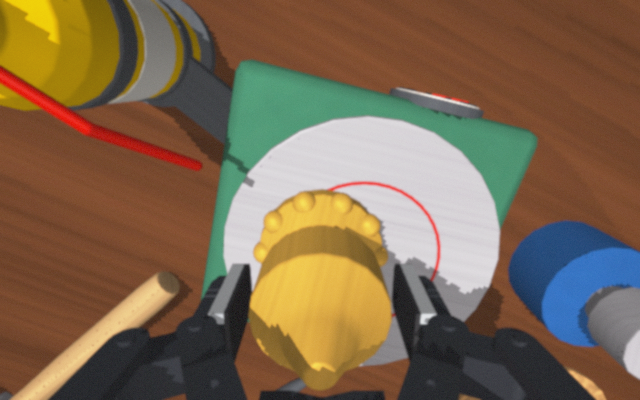

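View pics/s4c.png

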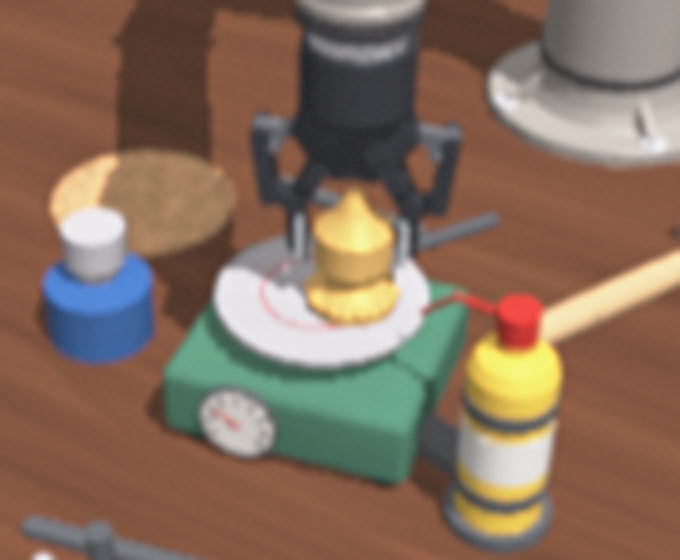

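```bash
python3 -m crank '{"translation":[[0,0,4],[0,0,0],[0,0,0],[0,0,0],[0,0,0],[0,0,0]],"twist":[[0,0,0],[0,0,0],[0,0,0],[0,0,0],[0,0,0],[0,0,0]],"jaw":[60,56,52,48,48,48]}' 30
python3 - <<'E'
from h import *
print(status.get_state()['wrist_force'])
im,c=snap('scene','s5.png')
cv2.imwrite('pics/s5c.png',cv2.resize(im[130:270,250:420,::-1],None,fx=4,fy=4,interpolation=cv2.INTER_CUBIC))
E
```

```text
time: 6.38
tcp_pos: [0.5228, 0.0138, 0.0911]
eef_rot: [0.0, 0.847, -0.532, -0.0]
wrist_force: [-1.7, -0.4, 0.4]
opening: 0.0529
[-1.67365703 -0.39694371  0.4366281 ]
```

View pics/s5c.png

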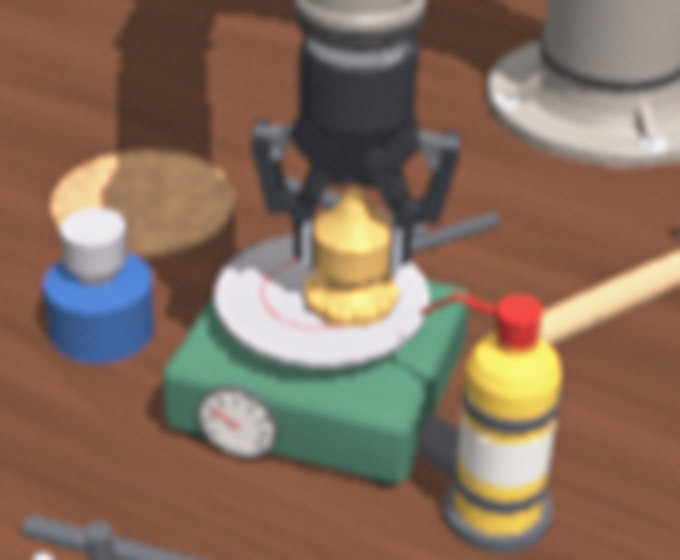

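```bash
python3 -m crank '{"translation":[[0,0,0],[0,0,-6],[0,0,-8],[0,0,-10],[0,0,-12],[0,0,-14],[0,0,0],[0,0,0]],"twist":[[0,0,0],[0,0,0],[0,0,0],[0,0,0],[0,0,0],[0,0,0],[0,0,0],[0,0,0]],"jaw":[46,46,46,46,46,46,46,46]}' 45
python3 - <<'E'
from h import *
print(status.get_state()['wrist_force'])
im,c=snap('scene','s6.png')
cv2.imwrite('pics/s6c.png',cv2.resize(im[130:270,250:420,::-1],None,fx=4,fy=4,interpolation=cv2.INTER_CUBIC))
im,c=snap('wrist','w6.png')
E
```

```text
time: 7.42
tcp_pos: [0.5229, 0.0136, 0.141]
eef_rot: [0.0, 0.847, -0.532, -0.0]
wrist_force: [-0.1, -0.1, -3.8]
opening: 0.0522
[-0.06908685 -0.10301959 -3.84478063]
```

View pics/s6c.png

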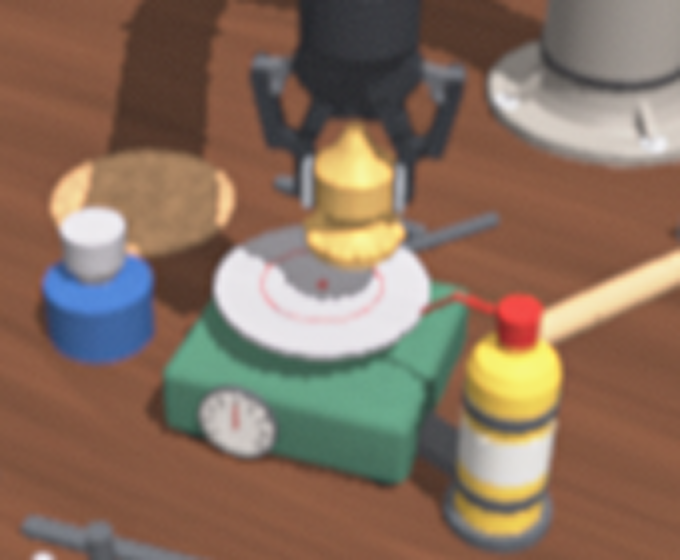

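View pics/w6.png

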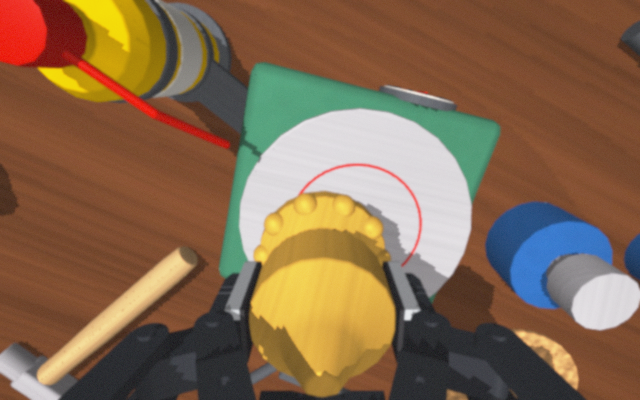

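```bash
python3 -m crank '{"translation":[[0,0,-8],[10,12,-4],[20,24,0],[25,30,0],[25,30,0],[25,30,0],[25,30,0],[25,30,0],[20,24,0],[13,16,0],[10,11,0],[5,6,0],[0,0,0],[0,0,0]],"twist":[[0,0,0],[0,0,0],[0,0,0],[0,0,0],[0,0,0],[0,0,0],[0,0,0],[0,0,0],[0,0,0],[0,0,0],[0,0,0],[0,0,0],[0,0,0],[0,0,0]],"jaw":[46,46,46,46,46,46,46,46,46,46,46,46,46,46]}' 45
python3 - <<'E'
from h import *
s=status.get_state();print(s['wrist_force'],s['opening'],s['joints'])
im,c=snap('scene','s7.png')
cv2.imwrite('pics/s7c.png',cv2.resize(im[90:230,200:370,::-1],None,fx=4,fy=4,interpolation=cv2.INTER_CUBIC))
im,c=snap('wrist','w7.png')
im,c=snap('top','t7.png'); cv2.imwrite('pics/t7c.png',cv2.resize(im[140:290,235:455,::-1],None,fx=3.6,fy=3.6,interpolation=cv2.INTER_CUBIC))
E
```

```text
time: 9.28
tcp_pos: [0.3929, -0.2739, 0.1531]
eef_rot: [-0.0, 0.847, -0.531, -0.0]
wrist_force: [0.8, 0.5, -3.1]
opening: 0.0524
[ 0.76945655  0.53282022 -3.0950573 ] 0.052418378815664524 [ 0.72613323  0.22684535 -0.28178226  2.04398398  0.0806411   0.88098624
 -0.71982916]
```

View pics/s7c.png

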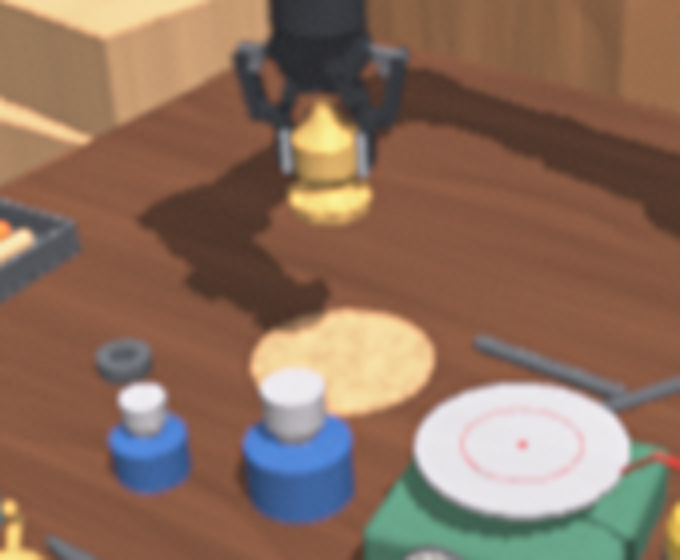

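View pics/w7.png

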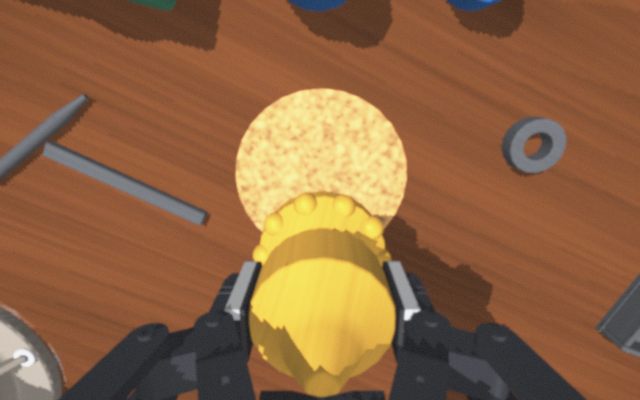

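View pics/t7c.png

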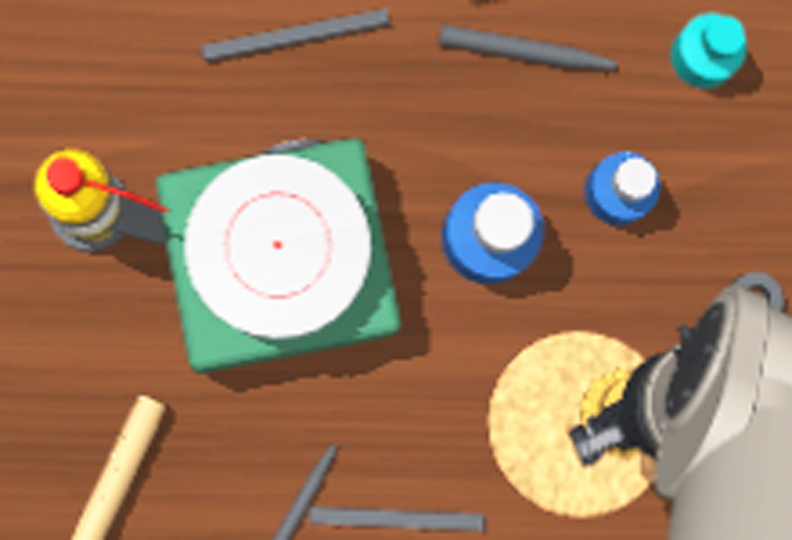

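```bash
python3 -m crank '{"translation":[[0,0,12],[0,0,24],[0,0,30],[0,0,30],[0,0,22],[0,0,12],[0,0,6],[0,0,0],[0,0,0]],"twist":[[0,0,0],[0,0,0],[0,0,0],[0,0,0],[0,0,0],[0,0,0],[0,0,0],[0,0,0],[0,0,0]],"jaw":[46,46,46,46,46,46,46,46,46]}' 45
python3 - <<'E'
from h import *
s=status.get_state();print(s['wrist_force'],s['opening'])
im,c=snap('scene','s8.png')
cv2.imwrite('pics/s8c.png',cv2.resize(im[110:220,230:360,::-1],None,fx=5,fy=5,interpolation=cv2.INTER_CUBIC))
t=eyes.calibration('top')
print('pan',at(t,(312.1,207.9),.103),at(c,(330.25,201.25),.103))
E
```

```text
time: 10.55
tcp_pos: [0.3931, -0.275, 0.0178]
eef_rot: [0.0, 0.847, -0.532, 0.001]
wrist_force: [0.4, 0.1, -3.5]
opening: 0.0523
[ 0.43365714  0.0874834  -3.48223156] 0.05227322183007197
pan [ 0.5270287  -0.01128073  0.103     ] [ 0.52981148 -0.00610871  0.103     ]
```

View pics/s8c.png

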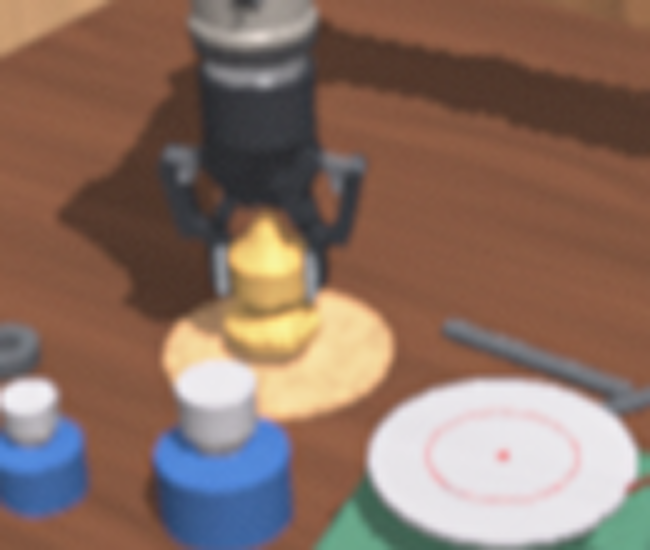

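Foot still about 15 mm above the pad; I'll lower it slowly.

```bash
python3 -m crank '{"translation":[[0,0,4],[0,0,4],[0,0,3],[0,0,2],[0,0,0],[0,0,0]],"twist":[[0,0,0],[0,0,0],[0,0,0],[0,0,0],[0,0,0],[0,0,0]],"jaw":[46,46,46,46,46,46]}' 45
```

```text
time: 11.35
tcp_pos: [0.3926, -0.2747, 0.0041]
eef_rot: [-0.0, 0.847, -0.532, 0.0]
wrist_force: [-1.1, 0.5, -4.2]
opening: 0.0525
```

```bash
python3 -m crank '{"translation":[[0,0,1],[0,0,1],[0,0,0],[0,0,0]],"twist":[[0,0,0],[0,0,0],[0,0,0],[0,0,0]],"jaw":[46,46,46,46]}' 45
```

```text
time: 11.85
tcp_pos: [0.3925, -0.2747, 0.0021]
eef_rot: [-0.0, 0.847, -0.532, 0.0]
wrist_force: [0.7, -0.3, -3.2]
opening: 0.0525
```

```bash
python3 -m crank '{"translation":[[0,0,1],[0,0,0],[0,0,0]],"twist":[[0,0,0],[0,0,0],[0,0,0]],"jaw":[46,46,46]}' 45; python3 -m crank '{"translation":[[0,0,1],[0,0,0],[0,0,0]],"twist":[[0,0,0],[0,0,0],[0,0,0]],"jaw":[46,46,46]}' 45
python3 - <<'E'
from h import *
im,c=snap('wrist','w9.png')
im,c=snap('scene','s9.png')
cv2.imwrite('pics/s9c.png',cv2.resize(im[110:220,230:360,::-1],None,fx=5,fy=5,interpolation=cv2.INTER_CUBIC))
E
```

```text
time: 12.22
tcp_pos: [0.3926, -0.2748, 0.0013]
eef_rot: [0.0, 0.847, -0.532, 0.0]
wrist_force: [-1.1, -0.1, 1.2]
opening: 0.0526
time: 12.6
tcp_pos: [0.3927, -0.2748, 0.0013]
eef_rot: [0.0, 0.847, -0.532, 0.0]
wrist_force: [-4.2, 2.6, 15.4]
opening: 0.0524
```

View pics/s9c.png

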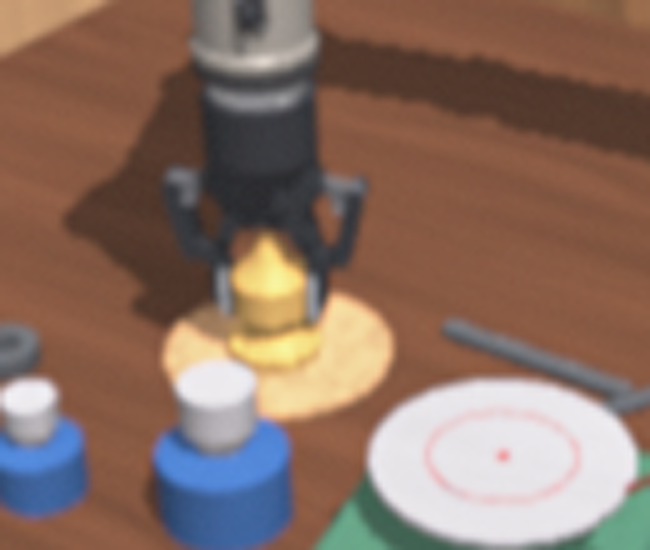

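```bash
python3 -m crank '{"translation":[[0,0,-1],[0,0,0],[0,0,0],[0,0,0],[0,0,0],[0,0,0]],"twist":[[0,0,0],[0,0,0],[0,0,0],[0,0,0],[0,0,0],[0,0,0]],"jaw":[48,55,62,70,78,85]}' 45
python3 - <<'E'
from h import *
im,c=snap('wrist','w10.png')
im,c=snap('scene','s10.png')
cv2.imwrite('pics/s10c.png',cv2.resize(im[110:220,230:360,::-1],None,fx=5,fy=5,interpolation=cv2.INTER_CUBIC))
E
```

```text
time: 13.45
tcp_pos: [0.3925, -0.2747, 0.0011]
eef_rot: [-0.0, 0.847, -0.532, 0.0]
wrist_force: [0.2, -0.2, 0.3]
opening: 0.0851
```

View pics/s10c.png

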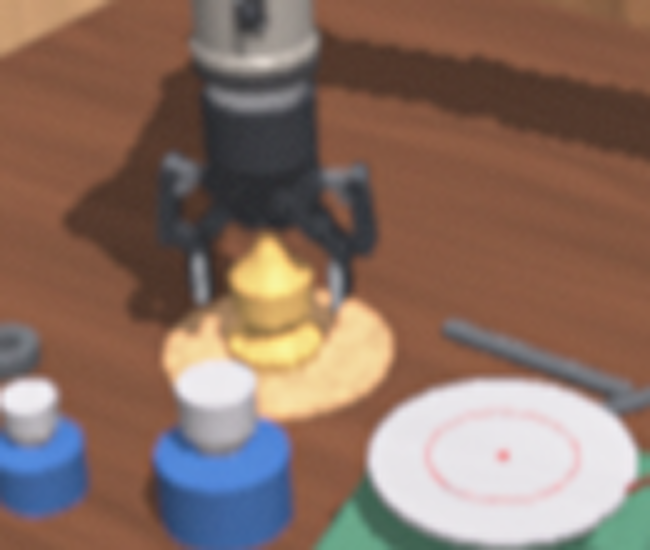

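View pics/w10.png

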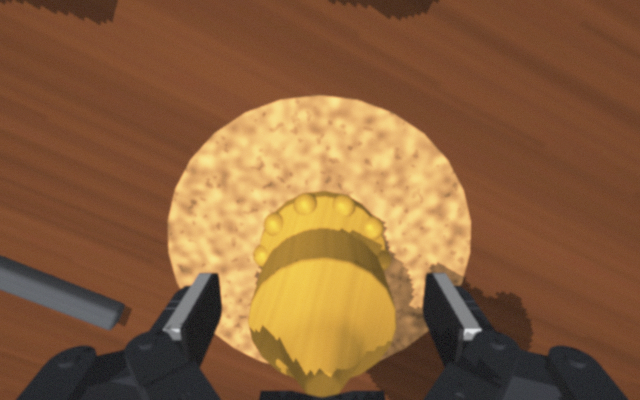

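```bash
python3 -m crank '{"translation":[[0,0,-20],[0,0,-40],[0,0,-50],[0,0,-50],[0,0,-50],[0,0,-40],[-17,-15,0],[-34,-30,0],[-34,-30,0],[-34,-30,0],[-34,-30,0],[-34,-30,0],[-34,-30,0],[-34,-30,0],[-34,-30,0],[-17,-15,0],[-4,0,0],[0,0,0]],"twist":[[0,0,0],[0,0,0],[0,0,0],[0,0,0],[0,0,0],[0,0,0],[0,0,0],[0,0,0],[0,0,0],[0,0,0],[0,0,0],[0,0,0],[0,0,0],[0,0,0],[0,0,0],[0,0,0],[0,0,0],[0,0,0]],"jaw":[85,85,85,85,85,85,60,30,0,0,0,0,0,0,0,0,0,0]}' 20
python3 - <<'E'
from h import *
s=status.get_state();print(s['tcp_pos'],s['opening'])
im,c=snap('wrist','w11.png')
im,c2=snap('scene','s11.png')
print(proj(c,(.5656,.1535,.176)))
for P in [s['tcp_pos'],s['tcp_pos']+np.array([0,0,.032])]: print(proj(c,P),proj(c2,P))
cv2.imwrite('pics/s11c.png',cv2.resize(im[60:280,230:450,::-1],None,fx=2.7,fy=2.7,interpolation=cv2.INTER_CUBIC))
E
```

```text
time: 15.8
tcp_pos: [0.5004, 0.1209, 0.2509]
eef_rot: [0.001, 0.847, -0.532, -0.0]
wrist_force: [0.9, -0.0, -0.4]
opening: -0.0
[0.50039088 0.12087998 0.25085914] -4.150617812743744e-05
[320.04110248  97.17617212]
[321.61439297 244.11208805] [381.00823883 163.74241106]
[321.62737341 274.80512131] [382.19997157 152.39453024]
```

View pics/w11.png

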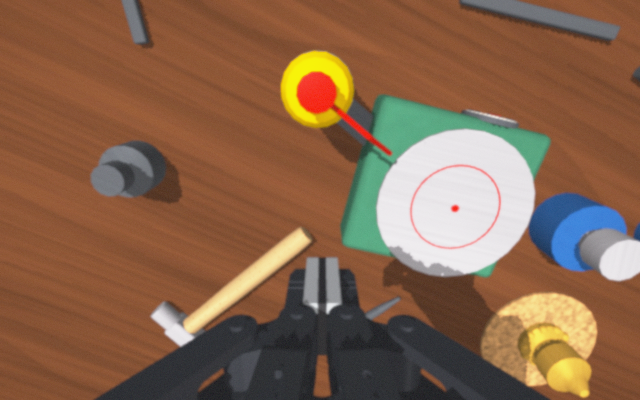

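View pics/s11c.png

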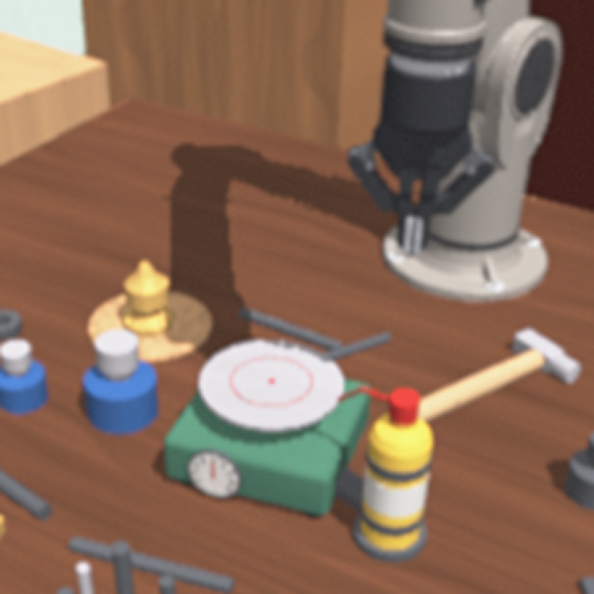

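```bash
python3 - <<'E'
from h import *
c=eyes.calibration('wrist');s=status.get_state(); R=Q(s['eef_rot']);t=s['tcp_pos']
n=at(c,(316.8,92.8),.176);p=at(c,(455,208.5),.103)
print(n,p,np.linalg.norm((n-p)[:2]))
print((R.T@(n-t))*1000, R.round(3))
for uv,z in [((618,257),.072),]: print(at(c,uv,z))
E
```

```text
[0.56757493 0.15588381 0.176     ] [ 0.52602578 -0.01022074  0.103     ] 0.1712222263786395
[ -3.2085706  -75.77451288  74.96694053] [[ 0.433 -0.901 -0.   ]
 [-0.901 -0.433 -0.001]
 [ 0.001  0.001 -1.   ]]
[ 0.54988436 -0.21666364  0.072     ]
```

```bash
python3 -m crank '{"translation":[[-1,-25,0],[-1,-25,0],[-1,-25,0],[0,0,20],[0,0,30],[0,0,25],[0,0,15],[0,0,5],[0,0,0],[0,0,0]],"twist":[[0,0,0],[0,0,0],[0,0,0],[0,0,0],[0,0,0],[0,0,0],[0,0,0],[0,0,0],[0,0,0],[0,0,0]],"jaw":[0,0,0,0,0,0,0,0,0,0]}' 20
python3 - <<'E'
from h import *
s=status.get_state();print(s['tcp_pos'],s['wrist_force'])
im,c=snap('wrist','w12.png')
im,c2=snap('scene','s12.png')
cv2.imwrite('pics/s12c.png',cv2.resize(im[130:280,300:450,::-1],None,fx=4,fy=4,interpolation=cv2.INTER_CUBIC))
E
```

```text
time: 17.15
tcp_pos: [0.5677, 0.1574, 0.1571]
eef_rot: [-0.001, 0.847, -0.532, 0.001]
wrist_force: [-0.7, -0.4, -0.0]
opening: 0.0001
[0.56773489 0.15736388 0.15710298] [-0.66144925 -0.38184048 -0.03419858]
```

View pics/w12.png

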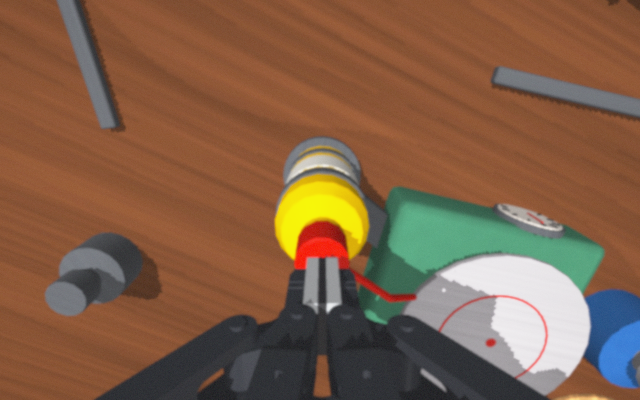

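View pics/s12c.png

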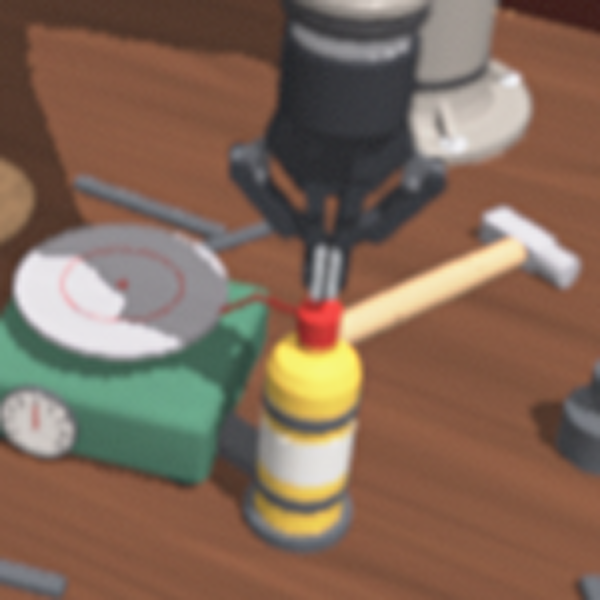

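```bash
python3 -m crank '{"translation":[[0,0,4],[0,0,4],[0,0,4],[0,0,0]],"twist":[[0,0,0],[0,0,0],[0,0,0],[0,0,0]],"jaw":[0,0,0,0]}' 20; python3 -m crank '{"translation":[[0,0,3],[0,0,3],[0,0,0],[0,0,0]],"twist":[[0,0,0],[0,0,0],[0,0,0],[0,0,0]],"jaw":[0,0,0,0]}' 20
```

```text
time: 17.75
tcp_pos: [0.5669, 0.1571, 0.1438]
eef_rot: [0.0, 0.847, -0.532, -0.0]
wrist_force: [-1.7, -0.7, 1.4]
opening: 0.0003
time: 18.25
tcp_pos: [0.5672, 0.1572, 0.1383]
eef_rot: [-0.0, 0.847, -0.532, 0.0]
wrist_force: [-1.7, -0.9, 3.0]
opening: 0.0
```

```bash
python3 -m crank '{"translation":[[0,0,2],[0,0,1],[0,0,0],[0,0,0]],"twist":[[0,0,0],[0,0,0],[0,0,0],[0,0,0]],"jaw":[0,0,0,0]}' 20; python3 -m crank '{"translation":[[0,0,1],[0,0,1],[0,0,0],[0,0,0]],"twist":[[0,0,0],[0,0,0],[0,0,0],[0,0,0]],"jaw":[0,0,0,0]}' 20
```

```text
time: 18.75
tcp_pos: [0.5672, 0.1572, 0.1359]
eef_rot: [-0.0, 0.847, -0.532, 0.0]
wrist_force: [-2.8, -1.6, 8.5]
opening: 0.0001
time: 19.25
tcp_pos: [0.5674, 0.1573, 0.1356]
eef_rot: [-0.0, 0.847, -0.532, 0.001]
wrist_force: [-6.9, -3.8, 22.8]
opening: 0.0
```

```bash
python3 -m crank '{"translation":[[0,0,-6],[0,0,-10],[0,0,-20],[0,0,-40],[0,0,-40],[22,12,0],[44,25,0],[44,25,0],[44,25,0],[44,25,0],[44,25,0],[44,25,0],[44,25,0],[44,25,0],[44,25,0],[14,11,0],[0,0,0],[0,0,0]],"twist":[[0,0,0],[0,0,0],[0,0,0],[0,0,0],[0,0,0],[0,0,0],[0,0,0],[0,0,0],[0,0,0],[0,0,0],[0,0,0],[0,0,0],[0,0,0],[0,0,0],[0,0,0],[0,0,0],[0,0,0],[0,0,0]],"jaw":[0,0,0,0,0,0,20,40,60,60,60,60,60,60,60,60,60,60]}' 20
python3 - <<'E'
from h import *
s=status.get_state();print(s['tcp_pos'],s['opening'])
im,c=snap('wrist','w13.png')
im,c2=snap('scene','s13.png')
print(proj(c,(.5945,-.3095,.072)))
cv2.imwrite('pics/s13c.png',cv2.resize(im[100:280,160:410,::-1],None,fx=3.2,fy=3.2,interpolation=cv2.INTER_CUBIC))
E
```

```text
time: 21.5
tcp_pos: [0.5324, -0.3372, 0.2495]
eef_rot: [-0.001, 0.848, -0.53, 0.0]
wrist_force: [0.1, 0.2, 0.1]
opening: 0.0598
[ 0.53243876 -0.33721517  0.24951171] 0.05979147933483629
[324.12315211  97.5782605 ]
```

View pics/w13.png

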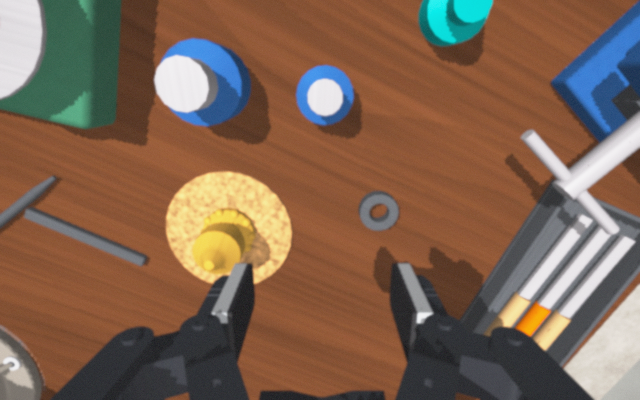

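View pics/s13c.png

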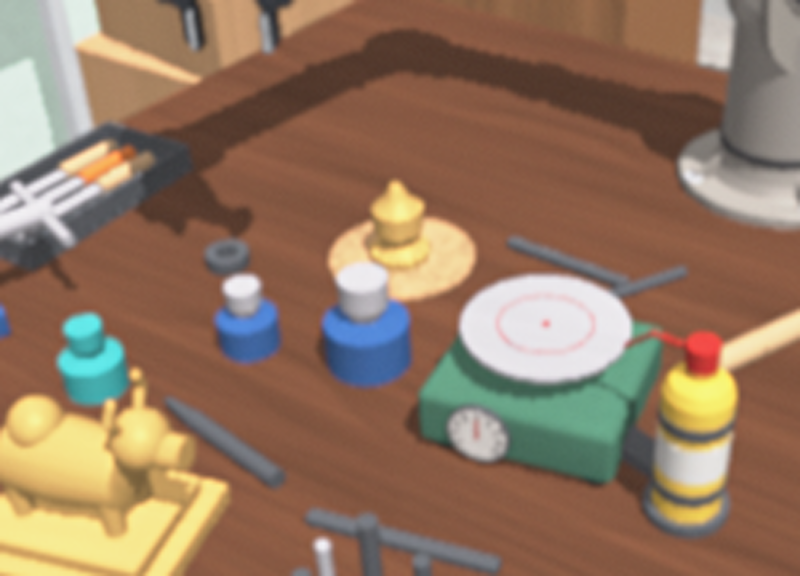

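```bash
python3 -m crank '{"translation":[[1,-23,0],[1,-23,0],[0,-22,0],[0,0,25],[0,0,40],[0,0,50],[0,0,45],[0,0,30],[0,0,18],[0,0,8],[0,0,0],[0,0,0]],"twist":[[0,0,0],[0,0,0],[0,0,0],[0,0,0],[0,0,0],[0,0,0],[0,0,0],[0,0,0],[0,0,0],[0,0,0],[0,0,0],[0,0,0]],"jaw":[60,60,60,60,60,60,60,60,60,60,60,60]}' 20
python3 - <<'E'
from h import *
s=status.get_state();print(s['tcp_pos'],s['opening'])
im,c=snap('wrist','w14.png')
im,c2=snap('scene','s14.png')
cv2.imwrite('pics/s14c.png',cv2.resize(im[130:240,180:310,::-1],None,fx=5,fy=5,interpolation=cv2.INTER_CUBIC))
E
```

```text
time: 23.1
tcp_pos: [0.5947, -0.3123, 0.0345]
eef_rot: [-0.0, 0.847, -0.532, 0.001]
wrist_force: [-0.6, -0.1, 1.0]
opening: 0.0599
[ 0.59472096 -0.31230458  0.03449372] 0.059898023732961894
```

View pics/w14.png

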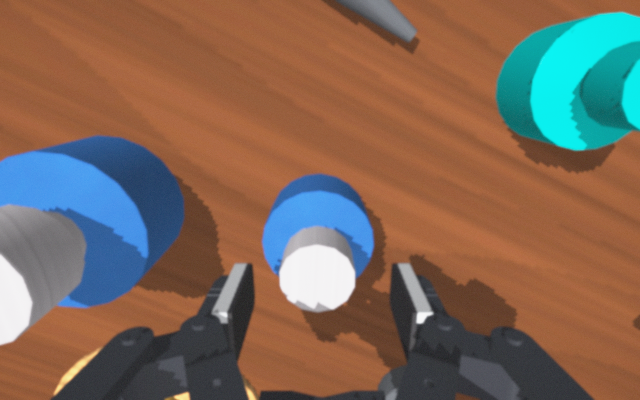

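View pics/s14c.png

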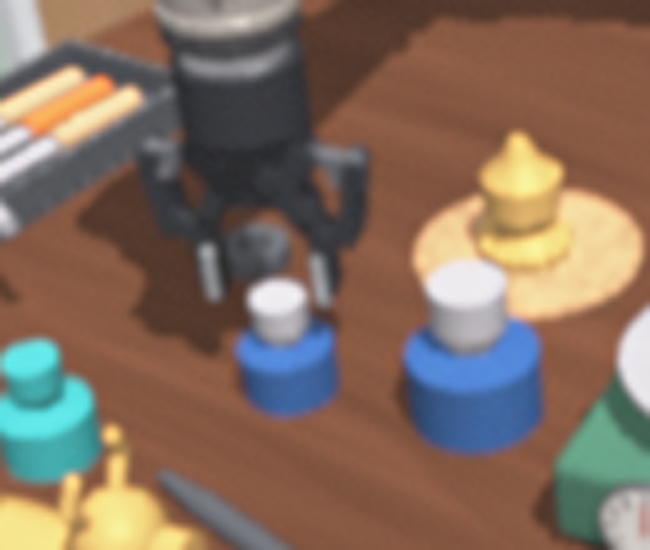

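```bash
python3 -m crank '{"translation":[[-2,-1,0],[0,0,6],[0,0,6],[0,0,6],[0,0,5],[0,0,0],[0,0,0]],"twist":[[0,0,0],[0,0,0],[0,0,0],[0,0,0],[0,0,0],[0,0,0],[0,0,0]],"jaw":[60,60,60,60,56,50,50]}' 20
python3 - <<'E'
from h import *
s=status.get_state();print(s['tcp_pos'],s['opening'],s['wrist_force'])
im,c=snap('wrist','w15.png')
im,c2=snap('scene','s15.png')
cv2.imwrite('pics/s15c.png',cv2.resize(im[130:240,180:310,::-1],None,fx=5,fy=5,interpolation=cv2.INTER_CUBIC))
E
```

```text
time: 24.08
tcp_pos: [0.5939, -0.3097, 0.0102]
eef_rot: [-0.0, 0.847, -0.532, 0.0]
wrist_force: [-0.5, -0.3, 1.0]
opening: 0.0502
[ 0.59387721 -0.30971327  0.01020404] 0.05021760795406478 [-0.48529053 -0.28323577  0.98839653]
```

View pics/w15.png

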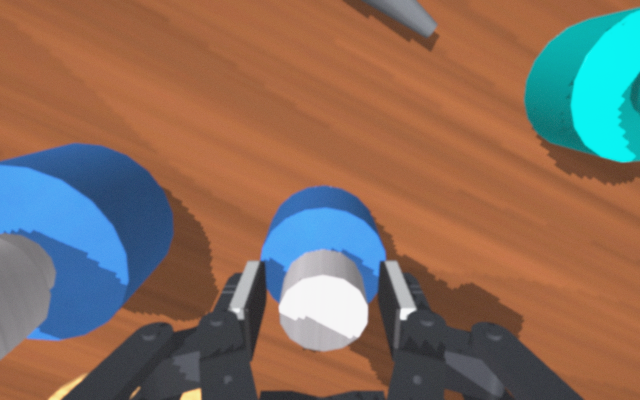

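View pics/s15c.png

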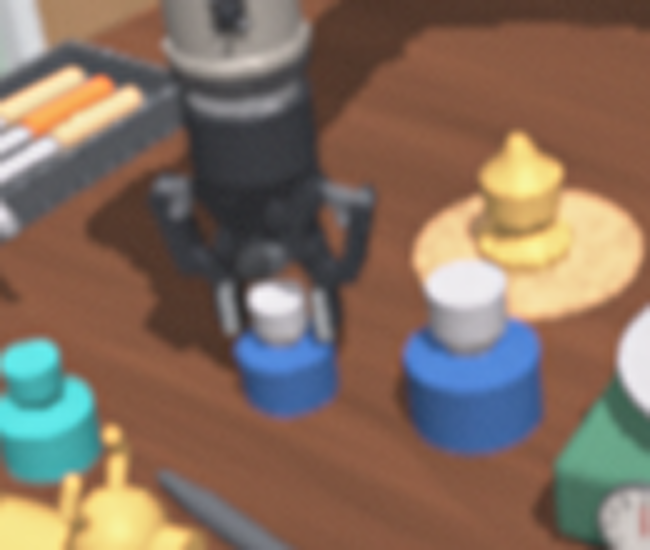

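```bash
python3 -m crank '{"translation":[[0,0,0],[0,0,0],[0,0,0],[0,0,0],[0,0,0],[0,0,0],[0,0,-3],[0,0,-4],[0,0,-6],[0,0,-8],[0,0,0],[0,0,0]],"twist":[[0,0,0],[0,0,0],[0,0,0],[0,0,0],[0,0,0],[0,0,0],[0,0,0],[0,0,0],[0,0,0],[0,0,0],[0,0,0],[0,0,0]],"jaw":[44,38,34,30,28,28,28,28,28,28,28,28]}' 60
python3 - <<'E'
from h import *
s=status.get_state();print(s['tcp_pos'],s['opening'],s['wrist_force'])
im,c=snap('wrist','w16.png')
im,c2=snap('scene','s16.png')
cv2.imwrite('pics/s16c.png',cv2.resize(im[130:240,180:310,::-1],None,fx=5,fy=5,interpolation=cv2.INTER_CUBIC))
E
```

```text
time: 25.68
tcp_pos: [0.5936, -0.3097, 0.0312]
eef_rot: [0.0, 0.847, -0.532, 0.0]
wrist_force: [0.7, -0.1, -7.7]
opening: 0.0311
[ 0.59362658 -0.30970473  0.03115522] 0.03114464649180288 [ 0.66604118 -0.08111275 -7.66073686]
```

View pics/w16.png

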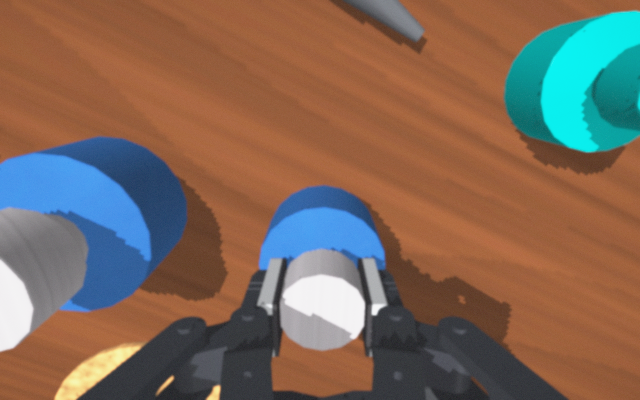

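View pics/s16c.png

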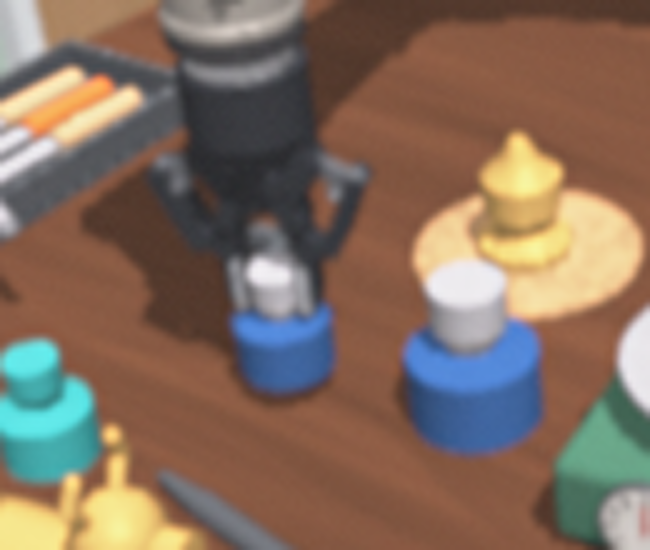

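```bash
python3 -m crank '{"translation":[[0,0,-15],[0,0,-30],[0,0,-40],[0,0,-40],[0,0,-25],[0,0,-10],[-10,0,0],[-25,-1,0],[-35,-1,0],[-40,-1,0],[-40,-1,0],[-40,-2,0],[-40,-2,0],[-35,-1,0],[-22,-1,0],[-12,-1,0],[0,0,0],[0,0,0]],"twist":[[0,0,0],[0,0,0],[0,0,0],[0,0,0],[0,0,0],[0,0,0],[0,0,0],[0,0,0],[0,0,0],[0,0,0],[0,0,0],[0,0,0],[0,0,0],[0,0,0],[0,0,0],[0,0,0],[0,0,0],[0,0,0]],"jaw":[28,28,28,28,28,28,28,28,28,28,28,28,28,28,28,28,28,28]}' 60
python3 - <<'E'
from h import *
s=status.get_state();print(s['tcp_pos'],s['opening'],s['wrist_force'])
im,c=snap('wrist','w17.png')
im,c2=snap('scene','s17.png')
print(proj(c,(.528,-.0095,.103)))
cv2.imwrite('pics/s17c.png',cv2.resize(im[100:260,220:410,::-1],None,fx=3.7,fy=3.7,interpolation=cv2.INTER_CUBIC))
E
```

```text
time: 28.02
tcp_pos: [0.4741, -0.0369, 0.191]
eef_rot: [0.0, 0.847, -0.532, 0.0]
wrist_force: [0.6, -0.7, -8.2]
opening: 0.0316
[ 0.47411546 -0.03692381  0.19104039] 0.0316329549133564 [ 0.59713436 -0.73386768 -8.15193854]
[319.64645868 114.42370729]
```

View pics/w17.png

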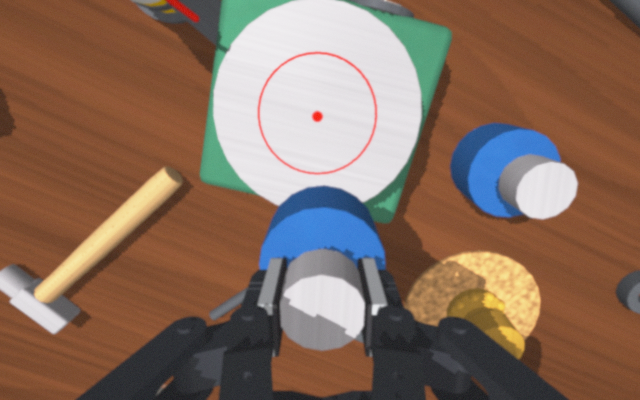

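View pics/s17c.png

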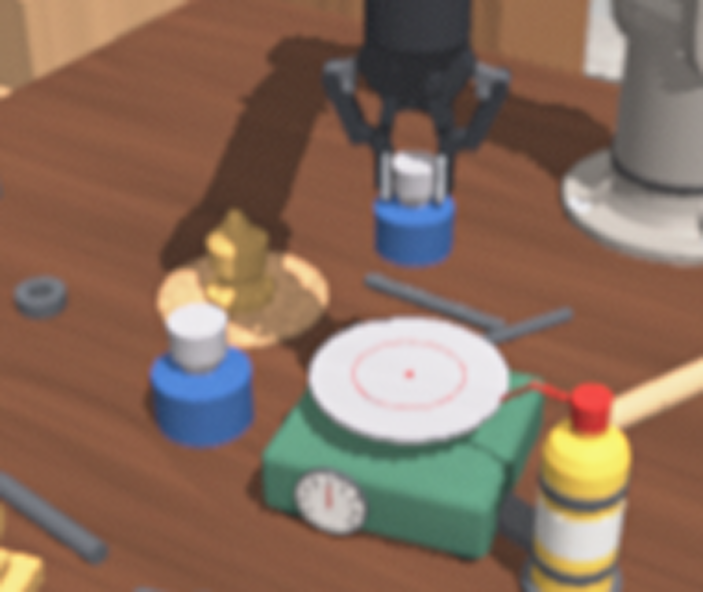

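```bash
python3 - <<'E'
from h import *
c=eyes.calibration('wrist');s=status.get_state();R=Q(s['eef_rot']);t=s['tcp_pos']
p=at(c,(317,116.3),.103);print(p,R.T@(p-t)*1000)
print('knob',R.T@(at(c,(322.5,311),t[2]+.062)-t)*1000)
# body lower visible circle of foot front edge etc: compare projected foot front point
for z in (-.010,.026): print(proj(c,t+R@np.array([0,-.030,-z])))
E
```

```text
[ 0.52587412 -0.00818821  0.103     ] [ -3.31404403 -59.14508112  87.99819112]
knob [  0.3983065   -2.23542787 -61.99997889]
[321.54110219 185.80728158]
[321.50069303 208.66569999]
```

```bash
python3 -m crank '{"translation":[[-1,-10,0],[-1,-20,0],[-1,-20,0],[0,-10,0],[0,0,8],[0,0,16],[0,0,18],[0,0,12],[0,0,8],[0,0,0],[0,0,0],[0,0,0]],"twist":[[0,0,0],[0,0,0],[0,0,0],[0,0,0],[0,0,0],[0,0,0],[0,0,0],[0,0,0],[0,0,0],[0,0,0],[0,0,0],[0,0,0]],"jaw":[28,28,28,28,28,28,28,28,28,28,28,28]}' 60
python3 - <<'E'
from h import *
s=status.get_state();print(s['tcp_pos'],s['opening'],s['wrist_force'])
im,c=snap('wrist','w18.png')
im,c2=snap('scene','s18.png')
cv2.imwrite('pics/s18c.png',cv2.resize(im[140:250,270:400,::-1],None,fx=5,fy=5,interpolation=cv2.INTER_CUBIC))
im,c2=snap('top','t18.png')
cv2.imwrite('pics/t18c.png',cv2.resize(im[150:270,240:400,::-1],None,fx=4.5,fy=4.5,interpolation=cv2.INTER_CUBIC))
E
```

```text
time: 29.62
tcp_pos: [0.5268, -0.0068, 0.1297]
eef_rot: [-0.0, 0.847, -0.532, 0.001]
wrist_force: [-0.3, 0.3, -7.9]
opening: 0.0312
[ 0.52684055 -0.00679892  0.12969191] 0.031218043403498465 [-0.30340771  0.26490585 -7.85101079]
```

View pics/w18.png

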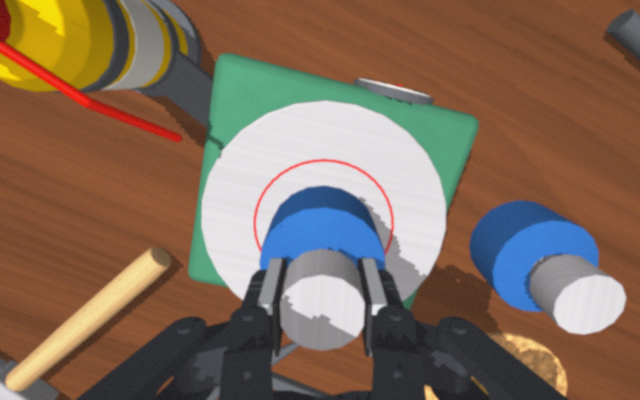

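View pics/s18c.png

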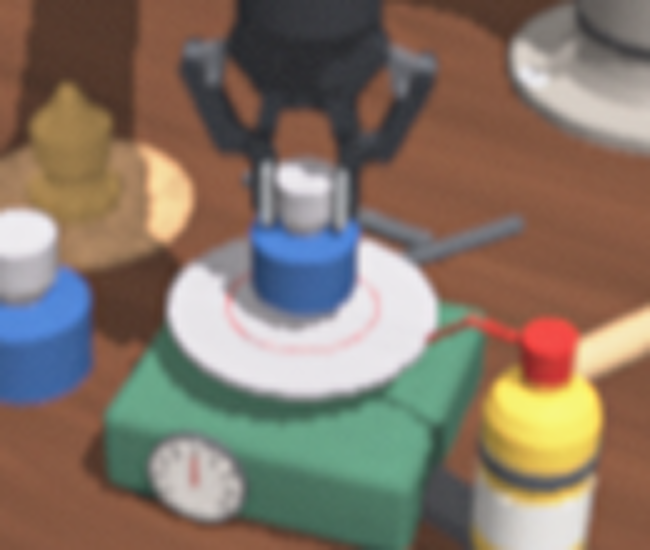

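```bash
python3 - <<'E'
from h import *
c=eyes.calibration('wrist');s=status.get_state();R=Q(s['eef_rot']);t=s['tcp_pos']
dz=t[2]-.103
im=cv2.imread('pics/w18.png').astype(int)
red=(im[...,2]>150)&(im[...,1]<140)&(im[...,0]<140)&(abs(im[...,1]-im[...,0])<40)
red[:, :235]=False; red[:150]=False;red[290:]=False;red[:,410:]=False
ys,xs=np.nonzero(red)
P=np.array([R.T@(at(c,(x,y),.103)-t) for x,y in zip(xs,ys)])[:,:2]*1000
from scipy.optimize import least_squares
f=least_squares(lambda q:np.hypot(*(P-q[:2]).T)-q[2],[0,0,42],loss='soft_l1',f_scale=1)
print(len(P),f.x,np.abs(f.fun).mean())
# weight foot front arc
for z in (.010,):print(proj(c,t+R@np.array([0,-.03,z])),proj(c,t+R@np.array([-.03,0,z])),proj(c,t+R@np.array([.03,0,z])))
E
```

```text
531 [ 1.04448867  1.6513707  42.26446615] 0.35310132261185817
[321.56236995 185.84461908] [268.8112139  236.45404078] [374.2923502 236.4804432]
```

```bash
python3 -m crank '{"translation":[[1,1.6,0],[0,0,3],[0,0,3],[0,0,3],[0,0,2],[0,0,2],[0,0,2],[0,0,2],[0,0,2],[0,0,2],[0,0,2],[0,0,2],[0,0,2],[0,0,2],[0,0,0],[0,0,0]],"twist":[[0,0,0],[0,0,0],[0,0,0],[0,0,0],[0,0,0],[0,0,0],[0,0,0],[0,0,0],[0,0,0],[0,0,0],[0,0,0],[0,0,0],[0,0,0],[0,0,0],[0,0,0],[0,0,0]],"jaw":[28,28,28,28,28,28,28,28,28,28,28,28,28,28,28,28]}' 60
```

```text
time: 31.78
tcp_pos: [0.5255, -0.0085, 0.1002]
eef_rot: [-0.0, 0.847, -0.532, 0.0]
wrist_force: [-1.5, -0.8, -0.7]
opening: 0.0314
```

```bash
python3 -m crank '{"translation":[[0,0,0.5],[0,0,0],[0,0,0]],"twist":[[0,0,0],[0,0,0],[0,0,0]],"jaw":[28,28,28]}' 60
python3 - <<'E'
from h import *
im,c=snap('wrist','w19.png')
im,c2=snap('scene','s19.png')
cv2.imwrite('pics/s19c.png',cv2.resize(im[140:250,270:400,::-1],None,fx=5,fy=5,interpolation=cv2.INTER_CUBIC))
c=eyes.calibration('wrist');s=status.get_state();R=Q(s['eef_rot']);t=s['tcp_pos']
im=cv2.imread('pics/w19.png').astype(int)
red=(im[...,2]>150)&(im[...,1]<140)&(im[...,0]<140)&(abs(im[...,1]-im[...,0])<40)
red[:, :235]=False; red[:150]=False;red[290:]=False;red[:,410:]=False
ys,xs=np.nonzero(red)
P=np.array([R.T@(at(c,(x,y),t[2]-.0105)-t) for x,y in zip(xs,ys)])[:,:2]*1000
from scipy.optimize import least_squares
f=least_squares(lambda q:np.hypot(*(P-q[:2]).T)-q[2],[0,0,42],loss='soft_l1',f_scale=1)
print(len(P),f.x,np.abs(f.fun).mean())
E
```

```text
time: 32.15
tcp_pos: [0.5255, -0.0085, 0.0997]
eef_rot: [-0.0, 0.847, -0.532, 0.0]
wrist_force: [-0.8, -0.1, -1.0]
opening: 0.0313
725 [ 0.15390531 -0.11940173 42.35229936] 0.3459771112395464
```

View pics/s19c.png

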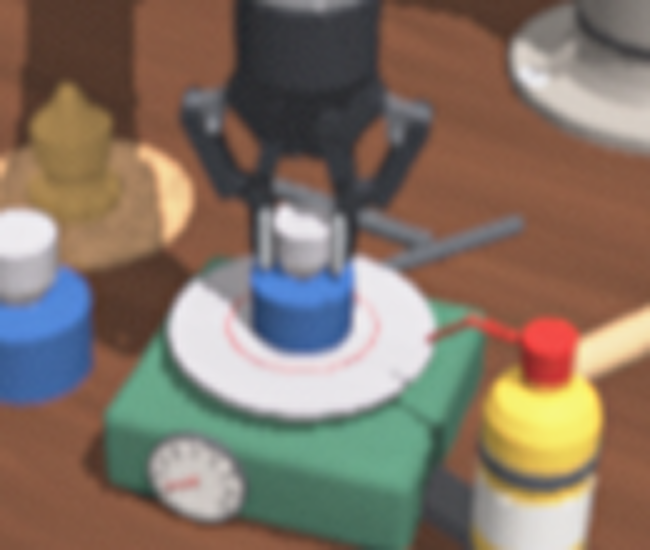

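View pics/w19.png

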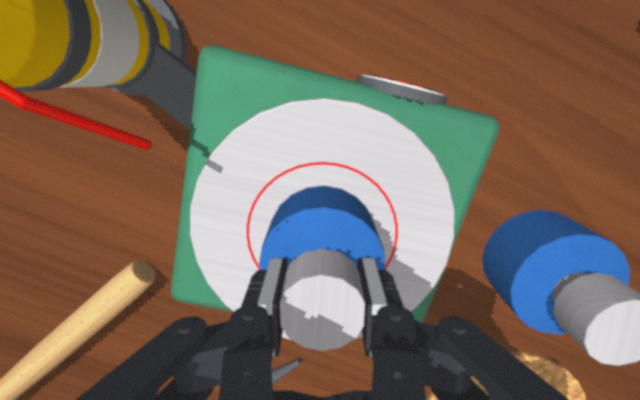

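```bash
python3 -m crank '{"translation":[[0,0,0.5],[0,0,0],[0,0,0],[0,0,0],[0,0,0],[0,0,0],[0,0,0]],"twist":[[0,0,0],[0,0,0],[0,0,0],[0,0,0],[0,0,0],[0,0,0],[0,0,0]],"jaw":[30,32,35,40,48,55,60]}' 20
python3 - <<'E'
from h import *
im,c=snap('wrist','w20.png')
im,c2=snap('scene','s20.png')
cv2.imwrite('pics/s20c.png',cv2.resize(im[140:250,270:400,::-1],None,fx=5,fy=5,interpolation=cv2.INTER_CUBIC))
E
```

```text
time: 33.12
tcp_pos: [0.5254, -0.0084, 0.0991]
eef_rot: [-0.0, 0.847, -0.532, 0.0]
wrist_force: [-0.7, 0.3, 0.0]
opening: 0.0596
```

View pics/s20c.png

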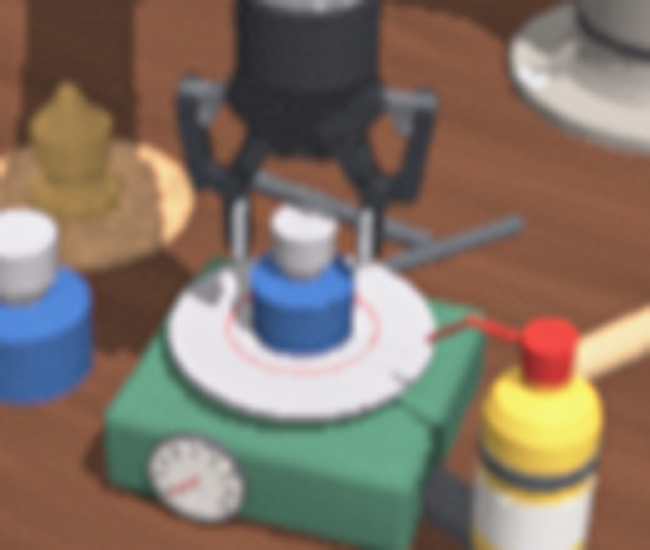

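View pics/w20.png

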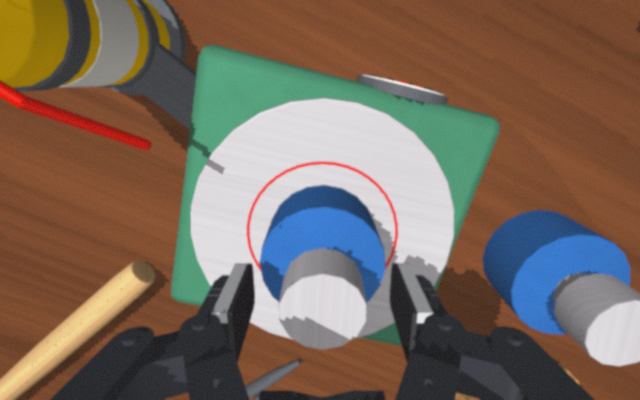

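Released, upright and centred. I'll retreat straight up, then aside for a clear view.

```bash
python3 -m crank '{"translation":[[0,0,-10],[0,0,-30],[0,0,-50],[0,0,-50],[0,0,-30],[0,20,0],[0,30,0],[0,20,0],[0,0,0],[0,0,0]],"twist":[[0,0,0],[0,0,0],[0,0,0],[0,0,0],[0,0,0],[0,0,0],[0,0,0],[0,0,0],[0,0,0],[0,0,0]],"jaw":[60,60,60,60,60,60,60,60,60,60]}' 20
python3 - <<'E'
from h import *
im,c=snap('wrist','w21.png')
im,c2=snap('scene','s21.png')
cv2.imwrite('pics/s21c.png',cv2.resize(im[100:280,200:450,::-1],None,fx=3.2,fy=3.2,interpolation=cv2.INTER_CUBIC))
im=cv2.imread('pics/w21.png').astype(int)
red=(im[...,2]>150)&(im[...,1]<140)&(im[...,0]<140)&(abs(im[...,1]-im[...,0])<40)
for z in (.088,):
  for u in [(321,97)]: print(at(c,u,z))
print(proj(c,(.526,-.0085,.16)),proj(c,(.526,-.0085,.088)))
E
```

```text
time: 34.48
tcp_pos: [0.4626, -0.0387, 0.2691]
eef_rot: [-0.0, 0.847, -0.532, 0.0]
wrist_force: [0.1, 0.6, -0.9]
opening: 0.06
[ 0.52373728 -0.00847328  0.088     ]
[322.13395543  98.79768494] [322.05299621  94.78833893]
```

View pics/w21.png

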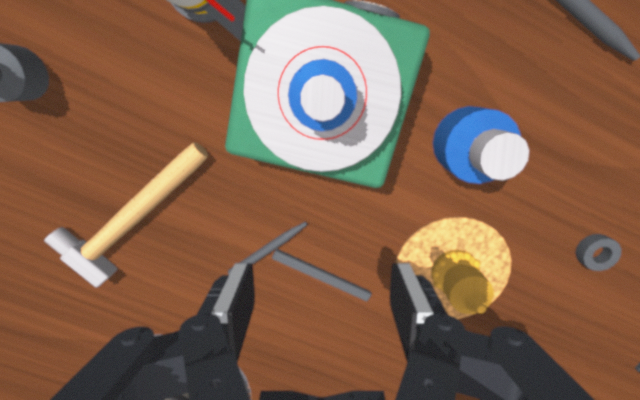

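View pics/s21c.png

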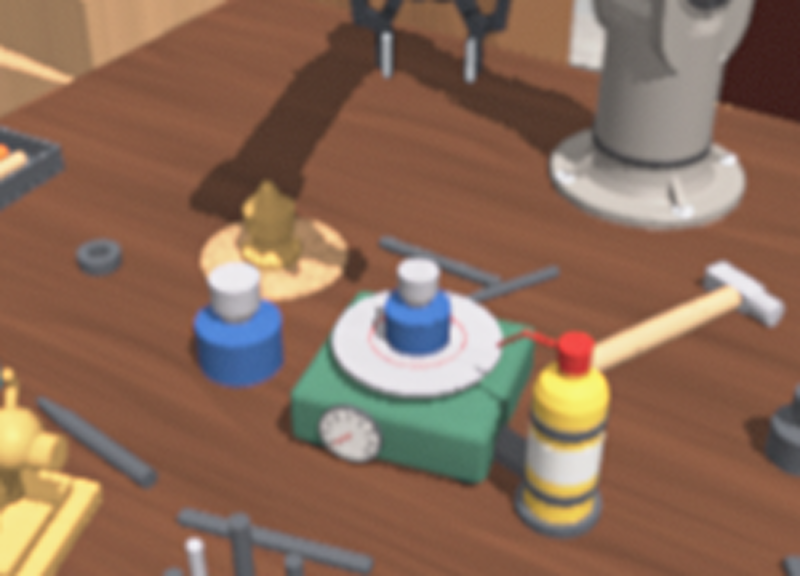

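```bash
python3 -c "
from rig import manip; print(manip.finish_job())"
```

```text
the job is handed in; nothing more can be done
None
```

The job is done and handed in at about 34.5 s of the 67 s allowed; the system reports no verdict, so success is judged only from my own checks.

**What I did**
- Moved the finial from the pan to near the middle of the cork pad. The last pictures show it upright.
- Pressed the nozzle cap with closed fingertips until it bottomed out. The wrist force rose to 23 N at the end of travel. The pan was empty, and the cap was up again in the next picture.
- Set the small blue check weight down slowly on the pan and let go. Just before release, a fit of the red ring put its centre within 0.2 mm of the weight's axis. After I backed off, the weight stood upright with its foot inside the ring, and the robot touched nothing.

**Choice of weight:** I left the turquoise weight, the larger blue weight and the dark iron weight alone. The last views show no sign that any of them moved, though I did not measure the iron weight.

**What disagreed**
- **Fingertip position:** the pictures put the closed fingertips about 32 mm behind the reported TCP. I set grasp and press heights from the pictures and confirmed them by contact force.
- **Pan centre:** the three cameras differed by up to about 5 mm, so I placed the weight by the wrist view of the ring.
- **Pan sink:** I did not measure it directly. From the height of the gripper at set-down, I estimate about 14 mm.

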